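# Prop the key box on its folding stay, put the torch away, shut the lid

### The arm

A 6-joint arm with a two-finger parallel gripper is mounted at the origin on the work surface. World frame = base frame: x ahead of the robot, y to its left, z up, the work surface at z = 0. Lengths are in m, angles in rad, forces in N, time in s.
With the tool pointing down it reaches from about 0.35 to 0.975 m from the base axis. Payload 4.9 kg.
Tool frame: the origin (TCP) lies between the finger pads; the fingertips stand 17 mm ahead of it and the grasp point (between the pads) lies 2 mm behind it; z points along the fingers, y is the direction in which the jaws open and shut (so a half turn about z gives the same grasp; the last joint's range is limited). The gripper opens to 85 mm and grips with 20 to 120 N. Pads are 22 mm wide; open, the fingers measure 114 mm over their backs; the gripper's body (76 mm by 85 mm) begins 54 mm behind the grasp point. The pads swing forward as they close: fully open they stand 13 mm farther back than shut.
Start: joints at [1.198, 0.053, 1.613, -0, 1.476, -0.119], TCP at [0.157, 0.605, 0.248] pointing down, gripper open.
Joint ranges: [-3.01, 3.01], [-1.01, 2.22], [0.06, 2.58], [-1.02, 4.17], [0.09, 2.62], [-3.14, 3.14]. Speed limits (rad/s): [2.57, 2.57, 3.14, 3.14, 3.14, 3.14].

### API

Orientations are given as a unit quaternion [w, x, y, z].
In Python, from plant import state, grab_frame, camera_model, job_done, find_in, silhouettes, landmark_of gives the robot as it stands.
- The arm moves only by the shell command python3 -m crank 'ROWS'. ROWS is JSON, a list of rows, each an object with "angular": the turn, a rotation vector about the tool's x, y, z each as a share of 5 degrees, from -1 to 1, a list of three; "delta_pos": the shift along the tool's x, y, z each as a share of 3 cm, from -1 to 1, a list of three; "gripper": the opening, from 0 (shut) to 1 (fully open). In form: [{"angular": [ax, ay, az], "delta_pos": [tx, ty, tz], "gripper": gripper}, ...]. A call has 1 to 12 rows; each row shifts and turns the commanded pose from where the row before left it, along the tool's axes as they then stand; what a row does not reach is not made up. A row lasts 1/8 s, in which the tool goes at most 62.5 mm and 10.7 degrees, less where a joint would pass 70% of its speed; a pose out of reach is approached as far as the arm can. A call with a number of a shift or a turn outside -1 to 1 is refused whole. A call with a gripper value outside its range is refused whole. The fingers move at their own pace and stop on an object; the grip force is fixed at half the most. Time passes only in rows, so rows that do not move let the fingers close. It gives the time, the measured TCP pose, the force and the opening at its end, in the units of the state.
- state(): the state, without advancing time (a new reading comes with each control period).
- grab_frame(name): name is "scene" or "top" or "wrist"; returns the picture (480x640x3 uint8, red, green, blue); there is no depth.
- camera_model(name): a dict with "camera_matrix" (3x3 intrinsics, pixels), "rvec" (rotation vector, rad) and "tvec" (3), from world to camera coordinates, as OpenCV has them; the wrist camera has in their place "mount" (4x4, takes a point from camera to tool coordinates, whose origin is the TCP and whose axes are the flange's). Camera axes: x right, y down, z forward; pixel columns grow to the right and rows downward; lengths in m; the calibration is good to about 2 mm. A picture is of the moment at which its call begins: read the wrist's pose just before it. camera_model takes no time and is no camera call.
- job_done(): hands the job in, once; it reports no verdict.
Trained networks look in the newest picture that a camera, given by its name, has taken for a name from the list of things; names that differ only in an ending like _2 or _b are one class to them, and where a whole thing is asked for, a point or a joint stands for the part that bears it (a point fixed in the world has none). Each returns a list of dicts, best first, with "conf" (0 to 1); they miss things now and then, are a little off and sometimes report something else, mostly with a low value. They report only what shows in the picture. A call takes as long as a camera call.
- find_in(camera, target): "bbox" ([left, top, right, bottom] in pixels, round what is visible of it).
- silhouettes(camera, target): "mask" (480x640 bool, what is visible of it) and "bbox" ([left, top, right, bottom] in pixels, round what is visible of it).
- landmark_of(camera, target): "pixel" ([column, row] in pixels: a listed point, or the origin of a listed thing).
The state is a dict: "time": time; "joint_pos": joint angles; "joint_vel": joint speeds; "joint_efforts": joint torques, N m; "tool_pos": TCP position; "tool_rot": TCP orientation; "contact_force": force on the tool from outside, world axes, zero at the start; "ft_torque": the same for the moment, N m; "gripper_width": opening from 0.0 (shut) to 1.0 (fully open).
Only numpy, scipy, OpenCV 4.12 (cv2) and the standard library are available. Lean on these libraries where they do the work, as an engineer would, in place of code of your own. Each camera call takes 0.05 s, during which the arm holds its last target.

### The job

Raise the lid of the wooden key box until its folding stay snaps straight and locks, so that the lid stays propped when you let go, then lay the torch from the bamboo tray lengthways in the V-shaped cradle inside the box, letting it settle there before you let go. Then push the red knee of the stay towards the hinge side to break it, and bring the lid down and press it fully shut without slamming it, leaving the other things where they are.

Things in the scene. Friction and masses are not known exactly. Their poses are not given: they have to be found in the camera images.
- keybox: Wooden box fixed on the table, 180 deep (x), 240 wide (y), 90 mm high, walls and floor 8 mm; dark lid hinged on its far (+x) top edge; folding stay on its right (-y) outer side. Origin: centre of underside; x points front to hinge, away from the robot, z up. Stay: two 76 mm links, the lower pivoted on the box 40 mm before its centre, 70 mm up, the upper on the lid 130 mm from the hinge.
- cradle (a point): Where the torch's centre lies when resting in the cradle: middle of the box, 52 mm above its underside (38 below the rim, 44 above the inner floor). The torch lies along the box's x, either way round, in two cork 90 degree V rests, 14 mm thick, 42 mm before and behind the middle; their arms end 1.5 mm below the torch's axis.
- lid_hinge (a point): Point on the lid's hinge line (along the box's y), at the middle of the far rim: 90 mm behind the box's centre, 90 mm up. The lid board is 180 mm from hinge to front edge, 240 mm wide, 12 mm thick, lies on the rim when shut, and weighs about 0.6 kg with handle.
- lid_handle (a point): Centre of the brass bar handle: 20 mm thick, 44 mm long along y, 35 mm in front of the lid's front edge on a 12 mm wide stem at its middle; 215 mm from the hinge line, in line with the lid board's mid-thickness; 96 mm above the table when shut. Its two ends can be pinched (44 mm); it can turn between the fingers as the lid swings.
- lid_top (a point): Point on the lid's upper face at its middle, 30 mm behind its front edge. To shut the lid press anywhere on its front half clear of the handle; shut, its upper face is 102 mm above the table.
- lid (a joint): Lid angle, rad: 0 shut; the straight stay stops it at 1.05; it rests at 1.04 when the stay is locked, sloping over the rear of the box. Hinge damped and part counterbalanced: lifting takes 1 to 3 N at the handle. With the stay unlocked it sinks slowly (under 0.6 rad/s) and stops ajar at 0.1 to 0.6; from there press it down (a few N near the front edge); it then stays shut.
- stay_knee (a joint): Knee angle of the stay, rad: 0 folded (lid shut), 2.80 dead straight, 3.05 locked (over centre, on its stop). A light spring throws the knee over only once the lid is lifted right to where the stay pulls tight (8 N at the handle is ample) and then let go; a lid let go a few degrees lower sinks back. Lifting the lid does not unlock it.
- knee_grip (a point): Centre of the red barrel on the knee: 20 mm thick, 40 mm long along the box's y, sticking out to the right (-y), centre 149 mm from the box's middle. With the stay locked it is near 5 mm before the box's centre, 138 mm above the table. To break the knee, push the barrel away from the robot and down (0.89 along the box's x, 0.46 down) some 30 mm with 1 to 2 N; the lid then sinks by itself.
- torch_center (a point): Centre of the torch: aluminium cylinder with a black band, 30 mm thick, 120 mm long, 0.10 to 0.19 kg, long axis along the point's x (yaw 0.25 to 0.85 rad at the start). It starts in two wooden V rests in the bamboo tray, 42 mm either side of the tray's middle, its axis 38 mm above the table, 32 mm above the tray's floor. Take it near its middle.
- tray: Bamboo tray fixed on the table, 200 (x) by 150 (y) by 22 mm high, walls 6 mm; origin: centre of its underside; the torch lies along its x.
- fob: Green plastic door fob, 60 mm long, 9 mm high, lying in the tray; leave it.
- opener: Aluminium bottle opener, 120 mm long, 6 mm high, lying flat on the table left of the box; leave it.
- dish: White ceramic dish, 120 mm across, 35 mm high; leave it.
- turntable: Small wooden turntable, 136 mm across, 28 mm high, with two silver keys on it; leave it.

How it is judged:
By the outcome, as a careful person would: the job done as asked, in the order asked, and still so for the second after the job is handed in, with the robot touching nothing.
It also fails if it takes over 72 s, if anything falls off the work surface, if the arm or the gripper's body presses on something with over 40 N, if the wrist force passes 120 N, or if a joint passes its speed limit or range.

## Working session

There is one attempt and no reset: what is moved stays moved. The work goes in short steps, Python scripts to look and compute and a shell command to move; the robot and the scene stay as the last step left them, time stands still between calls to the robot, and variables do not carry over. Pictures are saved under pics/ and viewed, and the job is handed in when it is done.

```bash
ls; mkdir -p pics
python3 - <<'E'
from plant import *
import cv2,numpy as np
s=state();print(s)
for n in ("scene","top"):
    f=grab_frame(n);cv2.imwrite(f"pics/{n}0.png",f[:,:,::-1]);print(n,camera_model(n))
    for t in ("keybox","lid_handle","lid_hinge","lid_top","knee_grip","cradle","torch_center","tray"):
        print(t,[(np.round(d["pixel"],1).tolist(),round(d["conf"],2)) for d in landmark_of(n,t)[:2]])
print(camera_model("wrist"))
print(state()["time"])
E
```

```text
pics
{'time': 0.0, 'joint_pos': array([ 1.19801841e+00,  5.34020278e-02,  1.61431171e+00, -2.41380868e-05,
        1.47598974e+00, -1.18963192e-01]), 'joint_vel': array([ 1.09248121e-03,  4.67424528e-04, -1.34108960e-04,  9.32594517e-04,
        1.26354795e-03, -2.02080777e-06]), 'joint_efforts': array([-5.05546850e-04, -3.93677473e+01, -3.70180357e+01, -1.73750359e-04,
        7.08263658e-03,  1.78147519e-05]), 'tool_pos': array([0.15670228, 0.60442379, 0.24702439]), 'tool_rot': array([-2.45235680e-04,  1.26565769e-01,  9.91957656e-01, -1.02659505e-03]), 'contact_force': array([ 0.18416267, -1.01868667,  0.12540373]), 'ft_torque': array([0.03117104, 0.02178666, 0.04539903]), 'gripper_width': 1.003830413916095}
scene {'camera_matrix': array([[498.13786237,   0.        , 321.30408606],
       [  0.        , 498.13786237, 231.67092615],
       [  0.        ,   0.        ,   1.        ]]), 'rvec': array([ 2.06002465,  1.51610444, -0.51855206]), 'tvec': array([-0.15291932, -0.37694973,  1.62986883])}
keybox [([299.7, 263.0], 0.58)]
lid_handle [([275.1, 200.7], 0.92), ([414.2, 199.0], 0.5
[... 578 characters left out ...]
.7], 0.68)]
lid_hinge []
lid_top [([367.4, 244.9], 0.76)]
knee_grip []
cradle []
torch_center [([196.8, 269.0], 0.92)]
tray [([197.4, 269.6], 0.61), ([375.4, 276.1], 0.27)]
{'camera_matrix': array([[362.67765437,   0.        , 323.57619288],
       [  0.        , 362.67765437, 235.52638736],
       [  0.        ,   0.        ,   1.        ]]), 'mount': array([[-8.61231136e-04, -9.65506745e-01, -2.60376621e-01,
         6.65919954e-02],
       [ 9.99999467e-01, -9.79610408e-04,  3.24874706e-04,
         3.57778312e-04],
       [-5.68736367e-04, -2.60376202e-01,  9.65507074e-01,
        -1.24760149e-01],
       [ 0.00000000e+00,  0.00000000e+00,  0.00000000e+00,
         1.00000000e+00]])}
0.9
```

View images.

View pics/scene0.png

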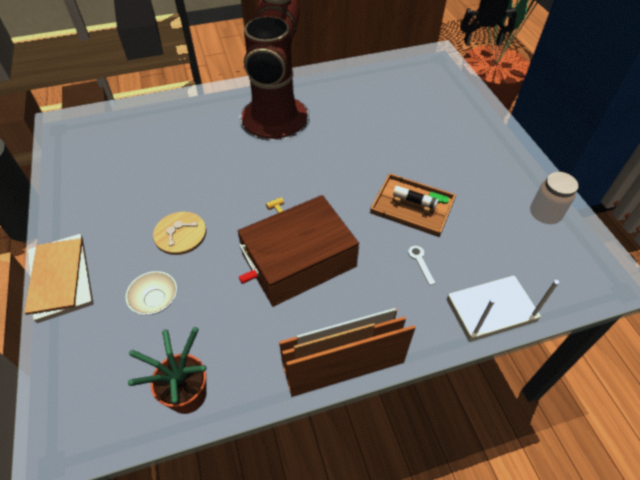

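View pics/top0.png

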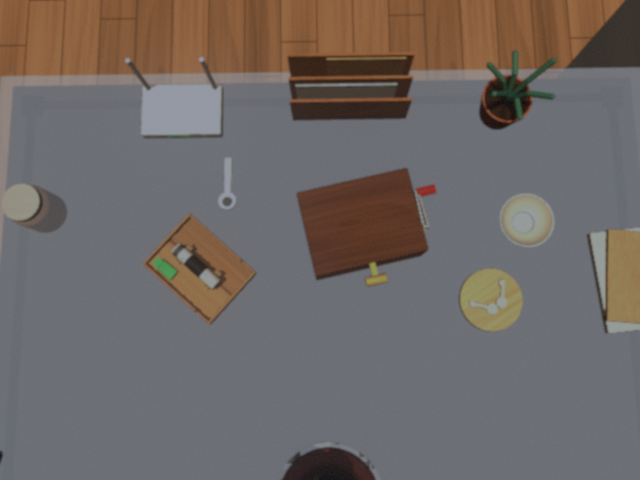

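Run:
```python
import cv2
a=cv2.imread("pics/scene0.png");b=cv2.imread("pics/top0.png")
cv2.imwrite("pics/c1.png",cv2.resize(a[185:310,225:375],None,fx=5,fy=4.8*5/4.8*0.96,interpolation=cv2.INTER_CUBIC))
cv2.imwrite("pics/c2.png",cv2.resize(b[160:295,285:445],None,fx=4,fy=4,interpolation=cv2.INTER_CUBIC))
cv2.imwrite("pics/c3.png",cv2.resize(b[205:330,140:265],None,fx=4,fy=4,interpolation=cv2.INTER_CUBIC))
```

```text
(no output)
```

View pics/c1.png

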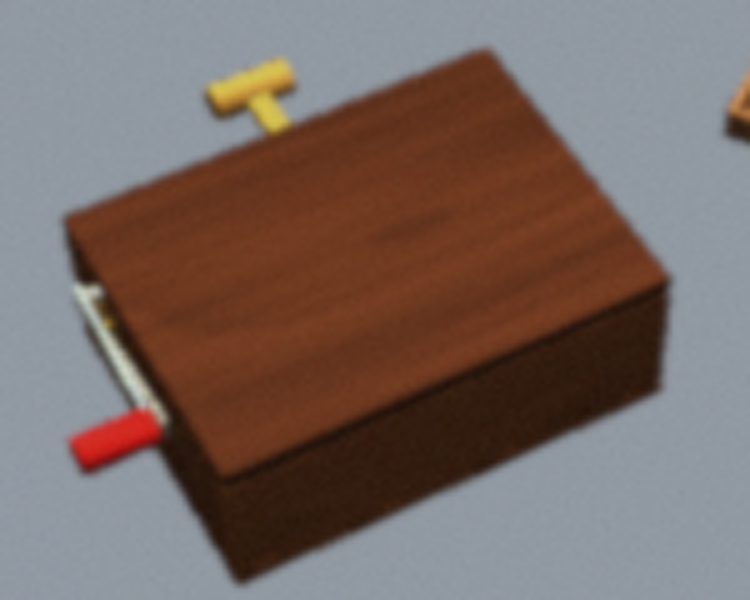

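View pics/c2.png

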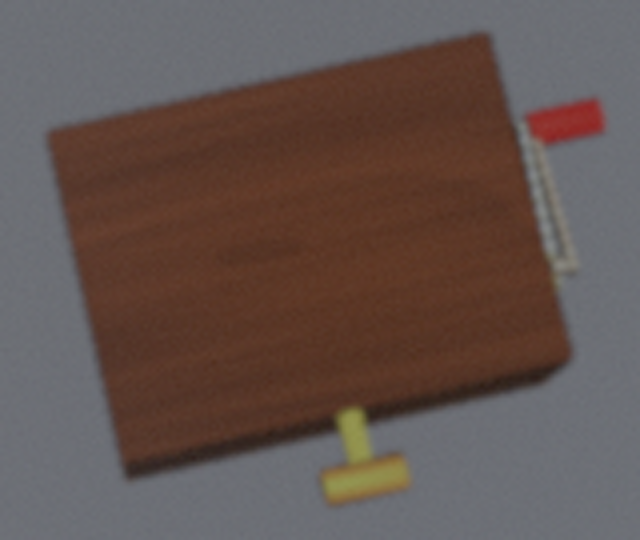

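View pics/c3.png

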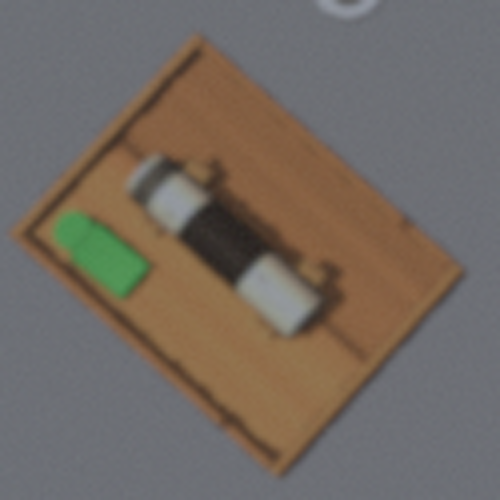

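```bash
cat > h.py <<'E'
from plant import *
import cv2,numpy as np
from scipy.spatial.transform import Rotation as R
def proj(n,P):
    m=camera_model(n);p,_=cv2.projectPoints(np.array(P,float).reshape(-1,3),m["rvec"],m["tvec"],m["camera_matrix"],None);return p.reshape(-1,2)
def wr(p):  # yaw pose
    return R.from_euler('z',p[2]).as_matrix(),np.array([p[0],p[1],0])
def unproj(n,px,z):
    m=camera_model(n);Rm=cv2.Rodrigues(m["rvec"])[0];c=-Rm.T@m["tvec"]
    d=Rm.T@np.linalg.inv(m["camera_matrix"])@np.array([px[0],px[1],1]);return c+d*(z-c[2])/d[2]
def tool(s): 
    q=s["tool_rot"];return R.from_quat([q[1],q[2],q[3],q[0]])
def row(s,target_pos,target_R):
    "delta in tool frame: shares"
    r=tool(s);d=r.inv().apply(np.array(target_pos)-s["tool_pos"])
    w=(r.inv()*target_R).as_rotvec()
    return d/0.03,w/np.radians(5)
E
python3 - <<'E'
from h import *
from scipy.optimize import least_squares
B={"top":[([.09,.12,.102],(297.5,192.75)),([.09,-.12,.102],(407.5,168.75)),([-.09,-.12,.102],(427.5,248.75)),([-.09,.12,.102],(316.3,276)),([-.125,0,.096],(376.5,279.75))],
"scene":[([-.09,-.12,.102],(238,230.4)),([-.09,.12,.102],(323,195)),([.09,.12,.102],(358.6,244)),([.09,-.12,.102],(270.6,284)),([.09,-.12,0],(273.4,306.3)),([.09,.12,0],(357,265.8)),([-.125,0,.096],(275.4,203.1))]}
def res(p,cams):
    M,t=wr(p);return np.concatenate([(proj(c,[M@np.array(a)+t for a,_ in B[c]])-np.array([b for _,b in B[c]])).ravel() for c in cams])
for cams in (["top"],["scene"],["top","scene"]):
    r=least_squares(res,[.5,0,.2],args=(cams,));print(cams,r.x,np.round(r.fun,1).tolist())
p=r.x
T=[([.1,.075,.022],(190,214)),([.1,-.075,.022],(256.25,273)),([-.1,-.075,.022],(210,323.75)),([-.1,.075,.022],(143,263.25))]
def rt(p):
    M,t=wr(p);return (proj("top",[M@np.array(a)+t for a,_ in T])-np.array([b for _,b in T])).ravel()
for y0 in (-.9,.7,):
    r2=least_squares(rt,[.45,.25,y0]);print("tray",r2.x,np.round(r2.fun,1).tolist())
# long axis along?
for n,px in (("top",(196.8,268)),("scene",(411.4,197.8))):
    print("torch",unproj(n,px,.038))
for a,b in [((178,249),(217,282))]: print(unproj("top",a,.038),unproj("top",b,.038))
print(proj("scene",[.157,.605,.25]),proj("top",[.157,.605,.25]))
E
```

```text
['top'] [ 0.57028761 -0.07920569  0.21137922] [-1.3, -0.4, 0.3, -1.6, 1.9, 1.2, -0.9, 0.4, -0.0, 0.2]
['scene'] [ 0.57367026 -0.07757157  0.21167355] [-0.8, -0.8, 0.1, -1.3, 1.8, -1.5, -1.1, 0.7, -0.5, 1.0, 0.8, 0.7, -0.1, 0.4]
['top', 'scene'] [ 0.57170069 -0.07831853  0.21218525] [-1.8, -1.0, -0.1, -2.3, 1.4, 0.5, -1.3, -0.3, -0.4, -0.4, -1.3, -1.3, -0.5, -1.8, 1.2, -2.1, -1.6, 0.1, -1.0, 0.4, 0.3, 0.1, -0.5, -0.1]
tray [ 0.48728796  0.2716172  -0.73740261] [16.4, -2.3, 0.4, -16.8, -16.4, 2.2, 0.1, 16.5]
tray [ 0.48728797  0.27161721 -0.73740098] [16.4, -2.3, 0.4, -16.8, -16.4, 2.2, 0.1, 16.5]
torch [0.48549565 0.27516541 0.038     ]
torch [0.49083033 0.26468686 0.038     ]
[0.52737577 0.31643406 0.038     ] [0.4546624  0.23145271 0.038     ]
[[483.1473423   41.77513019]] [[-28.2630005  449.72551252]]
```

```bash
python3 -m crank '[{"angular":[0,0,0],"delta_pos":[-1,-0.9,0],"gripper":1},{"angular":[0,0,0],"delta_pos":[-1,-0.9,0],"gripper":1},{"angular":[0,0,0],"delta_pos":[-1,-0.9,0],"gripper":1},{"angular":[0,0,0],"delta_pos":[-1,-0.9,0],"gripper":1},{"angular":[0,0,0],"delta_pos":[-1,-0.9,0],"gripper":1},{"angular":[0,0,0],"delta_pos":[-1,-0.9,0],"gripper":1},{"angular":[0,0,0],"delta_pos":[-1,-0.9,0],"gripper":1},{"angular":[0,0,0],"delta_pos":[-1,-0.9,0],"gripper":1},{"angular":[0,0,0],"delta_pos":[-1,-0.9,0],"gripper":1},{"angular":[0,0,0],"delta_pos":[-1,-0.9,0],"gripper":1},{"angular":[0,0,0],"delta_pos":[-1,-0.9,0],"gripper":1},{"angular":[0,0,0],"delta_pos":[-1,-0.9,0],"gripper":1}]'; python3 -m crank '[{"angular":[0,0,0],"delta_pos":[-0.34,-0.96,0],"gripper":1},{"angular":[0,0,0],"delta_pos":[-0.34,-0.96,0],"gripper":1},{"angular":[0,0,0],"delta_pos":[-0.34,-0.96,0],"gripper":1},{"angular":[0,0,0],"delta_pos":[-0.34,-0.96,0],"gripper":1},{"angular":[0,0,0],"delta_pos":[-0.34,-0.96,0],"gripper":1},{"angular":[0,0,0],"delta_pos":[-0.34,-0.96,0],"gripper":1},{"angular":[0,0,0],"delta_pos":[-0.34,-0.96,0],"gripper":1},{"angular":[0,0,-0.89],"delta_pos":[0,0,0],"gripper":1},{"angular":[0,0,-0.89],"delta_pos":[0,0,0],"gripper":1},{"angular":[0,0,-0.89],"delta_pos":[0,0,0],"gripper":1}]'
python3 - <<'E'
from h import *
from scipy.optimize import least_squares
T=[([.1,.075,.022],(190,214)),([.1,-.075,.022],(256.25,273)),([-.1,-.075,.022],(210,323.75)),([-.1,.075,.022],(143,263.25))]
T=[(T[i][0],T[(i-1)%4][1] if 0 else T[(i+0)%4][1]) for i in range(4)]
px=[t[1] for t in T]; L=[[.1,.075,.022],[-.1,.075,.022],[-.1,-.075,.022],[.1,-.075,.022]]
order=[px[0],px[3],px[2],px[1]]
for k in range(4):
    pp=order[k:]+order[:k]
    f=lambda p:(proj("top",[wr(p)[0]@np.array(a)+wr(p)[1] for a in L])-np.array(pp)).ravel()
    r=least_squares(f,[.48,.27,.8]);print(r.x,r.cost)
s=state();print(s["tool_pos"],s["contact_force"],s["time"])
yaw=0.2122
hp=np.array([.4495,-.1046,.096])
tr=R.from_matrix(np.array([[-np.cos(yaw),-np.sin(yaw),0],[-np.sin(yaw),np.cos(yaw),0],[0,0,-1]]).T) if 0 else None
M=np.column_stack([[-np.cos(yaw),-np.sin(yaw),0],[-np.sin(yaw),np.cos(yaw),0],[0,0,-1]])
print(row(s,hp,R.from_matrix(M)))
E
```

```text
time: 2.4
tool_pos: [0.4247, 0.1998, 0.2486]
tool_rot: [0.0, 0.127, 0.992, 0.0]
contact_force: [-0.8, -0.1, -0.5]
gripper_width: 1.001
time: 3.65
tool_pos: [0.4425, -0.0123, 0.2484]
tool_rot: [0.0, 0.009, 1.0, -0.0]
contact_force: [1.3, 0.4, -0.5]
gripper_width: 1.001
[ 0.48728797  0.27161721 -0.73740082] 551.9266069520337
[0.48703385 0.27241168 0.83191747] 2.0537316891877184
[0.48728795 0.2716172  2.40418843] 551.9266069597533
[ 0.48703385  0.27241168 -2.30967518] 2.0537316891877113
[ 0.44253336 -0.01231188  0.24842368] [ 1.33757372  0.36184927 -0.45398825] 3.65
(array([-0.28812543, -3.07103803,  5.08109232]), array([-1.19546940e-03,  3.11905941e-03, -2.64537220e+00]))
```

```bash
python3 -m crank '[{"angular":[0,0,-0.88],"delta_pos":[0,0,0],"gripper":1},{"angular":[0,0,-0.88],"delta_pos":[0,0,0],"gripper":1},{"angular":[0,0,-0.88],"delta_pos":[0,0,0],"gripper":1},{"angular":[0,0,0],"delta_pos":[0.14,-1,0],"gripper":1},{"angular":[0,0,0],"delta_pos":[0.14,-1,0.5],"gripper":1},{"angular":[0,0,0],"delta_pos":[0.14,-1,0.8],"gripper":1},{"angular":[0,0,0],"delta_pos":[0,-0.06,0.8],"gripper":1},{"angular":[0,0,0],"delta_pos":[0,0,0.2],"gripper":1}]'
python3 - <<'E'
from h import *
s=state();r=tool(s);f=grab_frame("wrist");cv2.imwrite("pics/w1.png",f[:,:,::-1])
m=camera_model("wrist");K=m["camera_matrix"];Mt=m["mount"]
def up(px,z):
    c=s["tool_pos"]+r.apply(Mt[:3,3]);d=r.apply(Mt[:3,:3]@np.linalg.inv(K)@np.array([px[0],px[1],1]));return c+d*(z-c[2])/d[2]
for t in ("lid_handle","lid_top"):
    for d in landmark_of("wrist",t)[:2]: print(t,d["pixel"],d["conf"],up(d["pixel"],.096 if t=="lid_handle" else .102))
print(s["tool_pos"],r.as_matrix().round(3).tolist())
E
```

```text
time: 4.65
tool_pos: [0.4483, -0.1045, 0.1775]
tool_rot: [-0.001, -0.104, 0.995, 0.001]
contact_force: [0.6, 0.2, 0.5]
gripper_width: 0.997
lid_handle [321.1, 253.4] 0.88 [ 0.44854119 -0.10498148  0.096     ]
lid_top [323.3, 356.0] 0.81 [ 0.51248655 -0.09017058  0.102     ]
lid_top [125.0, 455.7] 0.63 [ 0.61578951 -0.20658925  0.102     ]
[ 0.44825334 -0.10447824  0.17753188] [[-0.978, -0.207, -0.003], [-0.207, 0.978, 0.001], [0.003, 0.002, -1.0]]
```

View pics/w1.png

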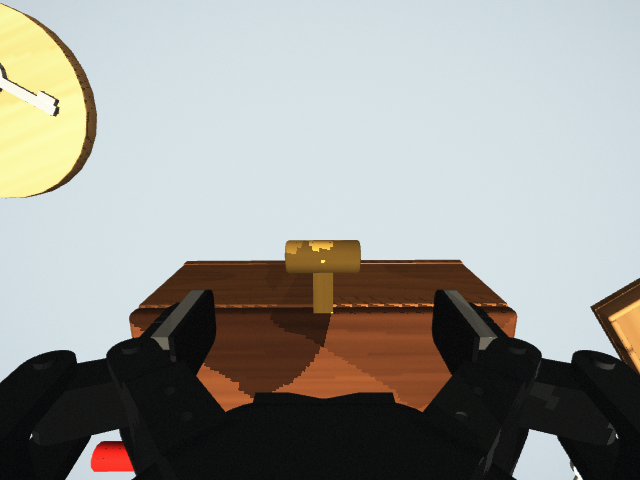

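```bash
python3 -m crank '[{"angular":[0,0,0],"delta_pos":[0,-0.01,0.92],"gripper":1},{"angular":[0,0,0],"delta_pos":[0,0,0.92],"gripper":1},{"angular":[0,0,0],"delta_pos":[0,0,0.92],"gripper":1},{"angular":[0,0,0],"delta_pos":[0,0,0],"gripper":0.6}]';python3 -m crank '[{"angular":[0,0,0],"delta_pos":[0,0,0],"gripper":0.2},{"angular":[0,0,0],"delta_pos":[0,0,0],"gripper":0.2},{"angular":[0,0,0],"delta_pos":[0,0,0],"gripper":0.2},{"angular":[0,0,0],"delta_pos":[0,0,0],"gripper":0.2}]'
python3 - <<'E'
from h import *
s=state();print(s["tool_pos"],s["gripper_width"],s["contact_force"],s["ft_torque"])
f=grab_frame("wrist");cv2.imwrite("pics/w2.png",f[:,:,::-1])
# arc plan in tool axes assuming vertical tool, x_tool=-boxx
th=np.linspace(0,1.07,15)
px=-.215*np.cos(th)+.006*np.sin(th);pz=.215*np.sin(th)+.006*np.cos(th)
for a,b,c in zip(th[1:],np.diff(px),np.diff(pz)):print(round(a,3),"tx %.2f tz %.2f"%(-b/.03,-c/.03))
E
```

```text
time: 5.3
tool_pos: [0.4485, -0.1041, 0.0956]
tool_rot: [-0.001, -0.105, 0.994, 0.001]
contact_force: [1.0, 0.3, 0.2]
gripper_width: 0.814
time: 5.8
tool_pos: [0.4506, -0.1045, 0.0991]
tool_rot: [0.001, -0.105, 0.995, 0.0]
contact_force: [-2.3, 4.1, 6.0]
gripper_width: 0.499
[ 0.45059013 -0.10451749  0.099084  ] 0.49866802829534096 [-2.25915436  4.07236362  6.01556479] [0.74585057 0.43553749 0.05022606]
0.076 tx -0.04 tz -0.55
0.153 tx -0.08 tz -0.54
0.229 tx -0.12 tz -0.53
0.306 tx -0.16 tz -0.52
0.382 tx -0.20 tz -0.51
0.459 tx -0.24 tz -0.49
0.535 tx -0.27 tz -0.47
0.611 tx -0.31 tz -0.45
0.688 tx -0.34 tz -0.43
0.764 tx -0.38 tz -0.40
0.841 tx -0.40 tz -0.37
0.917 tx -0.43 tz -0.34
0.994 tx -0.46 tz -0.30
1.07 tx -0.48 tz -0.27
```

View pics/w2.png

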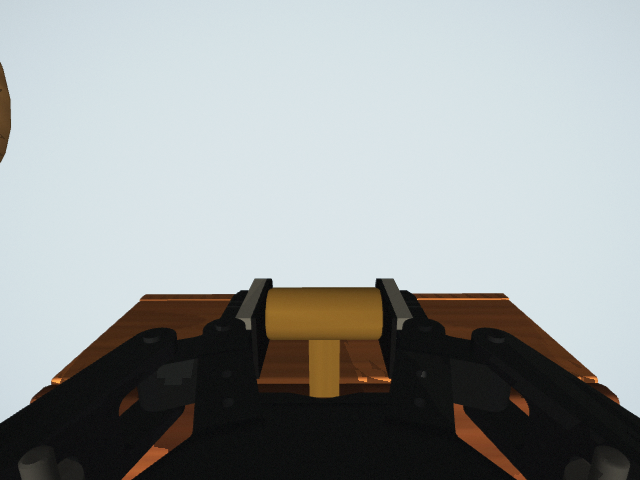

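Run:
```python
from h import *
m=camera_model("wrist");K=m["camera_matrix"];Mt=m["mount"]
for p in ([0,0,0],[0,0,.003],[0,0,.017],[0,0,-.02],[.01,0,0],[-.01,0,0],[-.035,0,0]):
    c=Mt[:3,:3].T@(np.array(p)-Mt[:3,3]);print(p,(K@c/c[2])[:2].round(1))
```

```text
[0, 0, 0] [321.5 318.5]
[0, 0, 0.003] [321.5 314.8]
[0, 0, 0.017] [321.7 299.3]
[0, 0, -0.02] [321.2 348. ]
[0.01, 0, 0] [321.4 294.2]
[-0.01, 0, 0] [321.6 341.9]
[-0.035, 0, 0] [321.7 396.8]
```

```bash
python3 -m crank '[{"angular":[0,0,0],"delta_pos":[-0.04,0,-0.55],"gripper":0.2},{"angular":[0,0,0],"delta_pos":[-0.08,0,-0.54],"gripper":0.2},{"angular":[0,0,0],"delta_pos":[-0.12,0,-0.53],"gripper":0.2},{"angular":[0,0,0],"delta_pos":[-0.16,0,-0.52],"gripper":0.2},{"angular":[0,0,0],"delta_pos":[-0.2,0,-0.51],"gripper":0.2}]'
python3 - <<'E'
from h import *
s=state();print(s["contact_force"],s["ft_torque"],s["tool_pos"])
r=tool(s)
print(r.as_matrix().round(3).tolist())
b=R.from_euler('z',-.2122).apply(s["tool_pos"]+r.apply([0,0,.003])-[.5717,-.0783,0]);print(b, np.arctan2(b[2]-.09,.09-b[0])-.028, np.hypot(b[2]-.09,.09-b[0]))
f=grab_frame("scene");cv2.imwrite("pics/s3.png",f[:,:,::-1])
E
```

```text
time: 6.48
tool_pos: [0.4681, -0.1007, 0.1767]
tool_rot: [0.002, -0.105, 0.994, -0.0]
contact_force: [9.9, 1.4, -10.6]
gripper_width: 0.497
[  9.86083492   1.40250231 -10.59857547] [-0.03246815 -1.02506703  0.08279424] [ 0.46811596 -0.10071169  0.17670033]
[[-0.978, -0.208, 0.004], [-0.208, 0.978, 0.0], [-0.004, -0.001, -1.0]]
[-1.05969608e-01 -9.50270054e-05  1.73700352e-01] 0.375655499064376 0.21309583779740288
```

View pics/s3.png

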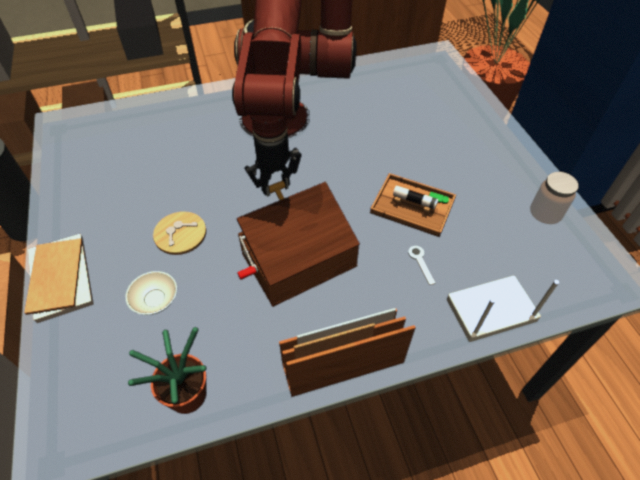

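```bash
python3 -m crank '[{"angular":[0,0,0],"delta_pos":[-0.26,0,-0.49],"gripper":0.2},{"angular":[0,0,0],"delta_pos":[-0.28,0,-0.47],"gripper":0.2},{"angular":[0,0,0],"delta_pos":[-0.32,0,-0.45],"gripper":0.2},{"angular":[0,0,0],"delta_pos":[-0.34,0,-0.43],"gripper":0.2},{"angular":[0,0,0],"delta_pos":[-0.38,0,-0.4],"gripper":0.2},{"angular":[0,0,0],"delta_pos":[-0.4,0,-0.37],"gripper":0.2},{"angular":[0,0,0],"delta_pos":[-0.43,0,-0.34],"gripper":0.2},{"angular":[0,0,0],"delta_pos":[0,0,0],"gripper":0.2}]'
cat > ang.py <<'E'
from h import *
s=state();r=tool(s)
b=R.from_euler('z',-.2122).apply(s["tool_pos"]+r.apply([0,0,.003])-[.5717,-.0783,0])
print(b, np.arctan2(b[2]-.09,.09-b[0])-.028, np.hypot(b[2]-.09,.09-b[0]),s["contact_force"],s["ft_torque"],s["gripper_width"],s["time"])
E
python3 ang.py
```

```text
time: 7.52
tool_pos: [0.5391, -0.0854, 0.2651]
tool_rot: [0.001, -0.105, 0.994, 0.0]
contact_force: [3.5, 2.2, -10.4]
gripper_width: 0.499
[-3.33351058e-02 -3.31119676e-05  2.62104064e-01] 0.9209956086402511 0.21173416601023964 [  3.5158597    2.24004799 -10.43464161] [ 0.22416049 -0.2497129   0.05544572] 0.4989040301210167 7.525
```

```bash
python3 -m crank '[{"angular":[0,0,0],"delta_pos":[-0.23,0,-0.15],"gripper":0.2},{"angular":[0,0,0],"delta_pos":[-0.23,0,-0.15],"gripper":0.2},{"angular":[0,0,0],"delta_pos":[-0.2,0,-0.11],"gripper":0.2},{"angular":[0,0,0],"delta_pos":[0,0,0],"gripper":0.2}]'; python3 ang.py;python3 -m crank '[{"angular":[0,0,0],"delta_pos":[-0.15,0,-0.08],"gripper":0.2},{"angular":[0,0,0],"delta_pos":[0,0,0],"gripper":0.2}]'; python3 ang.py
```

```text
time: 8.02
tool_pos: [0.5577, -0.0814, 0.2771]
tool_rot: [0.0, -0.105, 0.995, 0.001]
contact_force: [0.8, 3.9, -10.0]
gripper_width: 0.498
[-1.43479696e-02 -4.57061199e-05  2.74145993e-01] 1.027253183048123 0.21165596028220696 [ 0.84231362  3.94964321 -9.99313087] [ 0.6084245   0.14278869 -0.07776636] 0.4975615867618361 8.025
time: 8.28
tool_pos: [0.5618, -0.0805, 0.2795]
tool_rot: [0.0, -0.105, 0.994, 0.0]
contact_force: [0.6, 4.5, -8.4]
gripper_width: 0.497
[-1.01450154e-02 -1.01532451e-04  2.76531679e-01] 1.0500822896507322 0.2117146459080802 [ 0.61171309  4.53478506 -8.40973891] [ 0.71357215  0.27071778 -0.01267193] 0.4970694694260712 8.275
```

```bash
python3 -m crank '[{"angular":[0,0,0],"delta_pos":[-0.12,0,-0.06],"gripper":0.2},{"angular":[0,0,0],"delta_pos":[0,0,0],"gripper":0.2}]'; python3 ang.py;python3 -m crank '[{"angular":[0,0,0],"delta_pos":[-0.12,0,-0.06],"gripper":0.2},{"angular":[0,0,0],"delta_pos":[0,0,0],"gripper":0.2}]'; python3 ang.py
```

```text
time: 8.52
tool_pos: [0.565, -0.0798, 0.2813]
tool_rot: [-0.0, -0.105, 0.994, 0.0]
contact_force: [-0.9, 5.9, -7.7]
gripper_width: 0.494
[-6.82577050e-03 -8.40669101e-05  2.78324133e-01] 1.0678974496573848 0.2117574292614947 [-0.8613489   5.93935848 -7.72016799] [0.72695651 0.63231424 0.20981472] 0.4937970543091614 8.525
time: 8.78
tool_pos: [0.5687, -0.0791, 0.2832]
tool_rot: [0.0, -0.105, 0.994, 0.0]
contact_force: [-1.1, 6.1, -8.2]
gripper_width: 0.5
[-3.13476054e-03 -9.85316152e-05  2.80181806e-01] 1.0874110403600104 0.21176213803182564 [-1.0785843   6.11846406 -8.24191314] [0.74222119 0.53288612 0.1627444 ] 0.5004127488204387 8.775
```

Run:
```python
from h import *
f=grab_frame("scene");cv2.imwrite("pics/s4.png",cv2.resize(f[130:330,170:400],None,fx=3,fy=3,interpolation=cv2.INTER_CUBIC)[:,:,::-1])
f=grab_frame("wrist");cv2.imwrite("pics/w4.png",f[:,:,::-1])
```

```text
(no output)
```

View pics/s4.png

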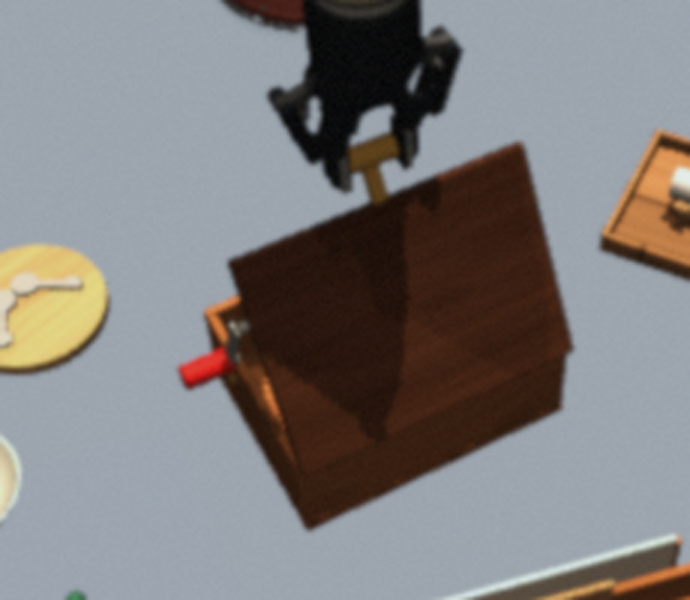

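View pics/w4.png

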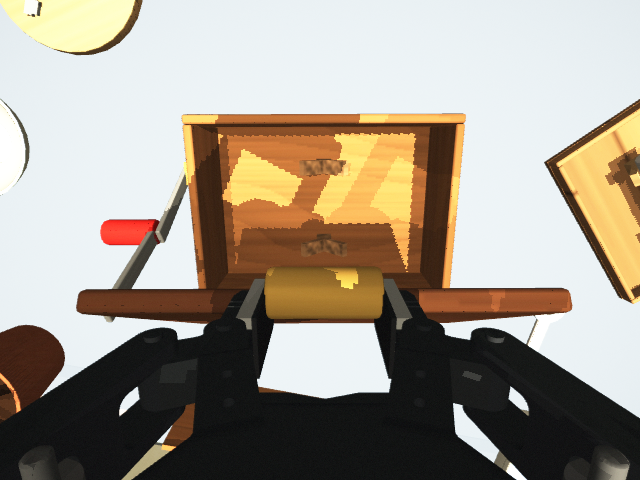

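```bash
python3 -m crank '[{"angular":[0,0,0],"delta_pos":[-0.12,0,-0.12],"gripper":0.2},{"angular":[0,0,0],"delta_pos":[-0.1,0,-0.1],"gripper":0.2},{"angular":[0,0,0],"delta_pos":[0,0,0],"gripper":0.2}]'; python3 ang.py
python3 - <<'E'
from h import *
f=grab_frame("wrist");cv2.imwrite("pics/w5.png",f[:,:,::-1])
E
```

```text
time: 9.25
tool_pos: [0.5703, -0.0787, 0.2839]
tool_rot: [-0.009, -0.104, 0.995, 0.001]
contact_force: [-12.9, 1.3, -18.1]
gripper_width: 0.494
[-1.45614061e-03 -1.02295042e-04  2.80890181e-01] 1.096005287960733 0.21166786938341423 [-12.93533778   1.30390133 -18.06227835] [-0.14013566  2.22024304 -0.05714266] 0.49374127146146873 9.25
```

View pics/w5.png

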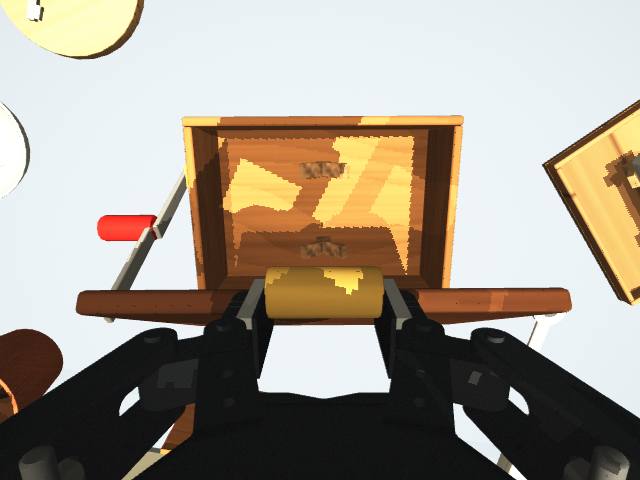

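```bash
python3 -m crank '[{"angular":[0,0,0],"delta_pos":[0,0,0],"gripper":0.7},{"angular":[0,0,0],"delta_pos":[0,0,0],"gripper":1},{"angular":[0,0,0],"delta_pos":[0,0,0],"gripper":1},{"angular":[0,0,0],"delta_pos":[0,0,0],"gripper":1}]'; python3 ang.py
python3 - <<'E'
from h import *
f=grab_frame("wrist");cv2.imwrite("pics/w6.png",f[:,:,::-1])
f=grab_frame("scene");cv2.imwrite("pics/s6.png",cv2.resize(f[130:330,170:400],None,fx=3,fy=3,interpolation=cv2.INTER_CUBIC)[:,:,::-1])
E
```

```text
time: 9.8
tool_pos: [0.5757, -0.0784, 0.2912]
tool_rot: [0.002, -0.105, 0.995, -0.001]
contact_force: [-0.1, 0.3, -0.6]
gripper_width: 0.997
[ 0.00393736 -0.00099209  0.2882266 ] 1.1331902632688793 0.2161031337640965 [-0.09148569  0.34142068 -0.55104698] [0.03623528 0.03317572 0.04448578] 0.9969629587943581 9.8
```

View pics/w6.png

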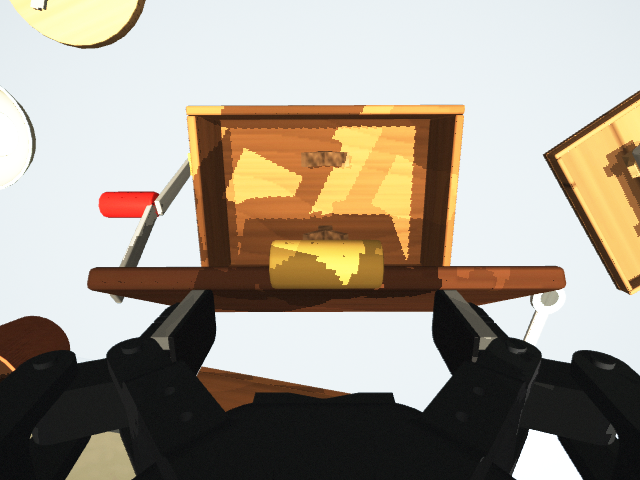

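View pics/s6.png

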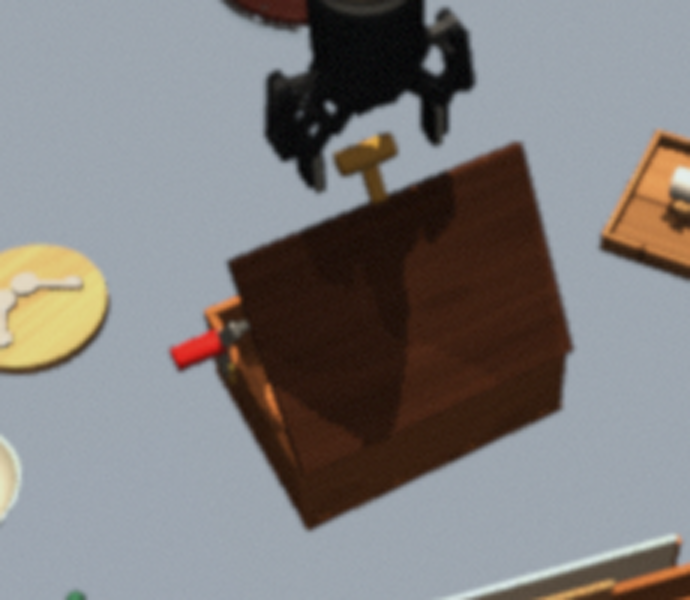

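Run:
```python
from h import *
M,t=wr([.5717,-.0783,.2122])
K=M@np.array([-.005,-.149,.138])+t;print(K)
for n in("scene",):
    p=proj(n,[K])[0];print(p,(p-[170,130])*3)
# lid handle at 1.04
th=1.04
for th in (1.04,1.0,.95):
  H=M@np.array([.09-.215*np.cos(th)+.006*np.sin(th),0,.09+.215*np.sin(th)+.006*np.cos(th)])+t
  print(th,H,(proj("scene",[H])[0]-[170,130])*3)
# straight knee 2.80 pos
print(M@np.array([0,0,.052])+t)
```

```text
[ 0.5981932  -0.22501098  0.138     ]
[237.8794033  249.84182628] [203.63820989 359.52547885]
1.04 [ 0.55834353 -0.08117756  0.27845423] [365.42905323 152.6870127 ]
1.0 [ 0.55105747 -0.0827473   0.27415808] [360.91824477 150.28812385]
0.95 [ 0.5421956  -0.08465653  0.26837443] [355.5524909  147.95159012]
[ 0.5717 -0.0783  0.052 ]
```

```bash
cat >> h.py <<'E'
def frame(yaw,al):
    u=np.array([np.cos(yaw),np.sin(yaw),0]);k=np.array([0,0,1.])
    z=np.sin(al)*u-np.cos(al)*k;x=-np.cos(al)*u-np.sin(al)*k
    return R.from_matrix(np.column_stack([x,np.cross(z,x),z]))
def plan(s,pos,Rt,n,p0=None,R0=None):
    "n rows straight line, constant body rate"
    r=tool(s) if R0 is None else R0;p=s["tool_pos"] if p0 is None else p0
    w=(r.inv()*Rt).as_rotvec()/n
    d=(np.array(pos)-p)/n
    for i in range(n):
        print(np.round(w/np.radians(5),2).tolist(),np.round(r.inv().apply(d)/.03,2).tolist())
        r=r*R.from_rotvec(w)
    return np.array(pos),Rt
E
python3 -m crank '[{"angular":[0,0,0],"delta_pos":[0,0,-0.8],"gripper":1},{"angular":[0,0,0],"delta_pos":[0,0,-1],"gripper":1},{"angular":[0,0,0],"delta_pos":[0,0,-1],"gripper":1}]'
python3 - <<'E'
from h import *
s=state();print(s["tool_pos"],s["joint_pos"].round(2))
F=frame(.832,np.radians(30));g=np.array([.487,.2724,.038])
hov=g+F.apply([0,0,-.10]);print(hov)
p,r=plan(s,hov,F,14)
E
```

```text
time: 10.28
tool_pos: [0.5749, -0.0781, 0.3742]
tool_rot: [-0.0, -0.105, 0.995, -0.0]
contact_force: [0.5, 0.1, 1.0]
gripper_width: 1.002
[ 0.57489887 -0.07810265  0.37423796] [-0.26 -0.1   1.55 -0.    1.68 -2.04]
[0.45333007 0.23543602 0.12460254]
[-0.13, -0.41, -0.5] [0.13, 0.79, 0.59]
[-0.13, -0.41, -0.5] [0.12, 0.79, 0.6]
[-0.13, -0.41, -0.5] [0.1, 0.79, 0.6]
[-0.13, -0.41, -0.5] [0.09, 0.78, 0.61]
[-0.13, -0.41, -0.5] [0.08, 0.78, 0.62]
[-0.13, -0.41, -0.5] [0.07, 0.78, 0.62]
[-0.13, -0.41, -0.5] [0.06, 0.77, 0.63]
[-0.13, -0.41, -0.5] [0.05, 0.77, 0.64]
[-0.13, -0.41, -0.5] [0.04, 0.76, 0.64]
[-0.13, -0.41, -0.5] [0.03, 0.75, 0.65]
[-0.13, -0.41, -0.5] [0.02, 0.75, 0.66]
[-0.13, -0.41, -0.5] [0.01, 0.74, 0.67]
[-0.13, -0.41, -0.5] [0.0, 0.73, 0.68]
[-0.13, -0.41, -0.5] [-0.01, 0.73, 0.68]
```

```bash
python3 -m crank '[{"angular":[-0.13,-0.41,-0.5],"delta_pos":[0.1,1,0],"gripper":1},{"angular":[-0.13,-0.41,-0.5],"delta_pos":[0.1,1,0],"gripper":1},{"angular":[-0.13,-0.41,-0.5],"delta_pos":[0.1,1,0],"gripper":1},{"angular":[-0.13,-0.41,-0.5],"delta_pos":[0.1,1,0],"gripper":1},{"angular":[-0.13,-0.41,-0.5],"delta_pos":[0.1,1,0],"gripper":1},{"angular":[-0.13,-0.41,-0.5],"delta_pos":[0.1,1,0],"gripper":1},{"angular":[-0.13,-0.41,-0.5],"delta_pos":[0.05,0.8,0.7],"gripper":0.9},{"angular":[-0.13,-0.41,-0.5],"delta_pos":[0.05,0.8,0.7],"gripper":0.8},{"angular":[-0.13,-0.41,-0.5],"delta_pos":[0.05,0.8,0.7],"gripper":0.7},{"angular":[-0.13,-0.41,-0.5],"delta_pos":[0,0.8,0.7],"gripper":0.7},{"angular":[-0.13,-0.41,-0.5],"delta_pos":[0,0.6,0.7],"gripper":0.7},{"angular":[-0.13,-0.41,-0.5],"delta_pos":[0,0.6,0.7],"gripper":0.7}]'
python3 - <<'E'
from h import *
s=state();print(s["tool_pos"],s["joint_pos"].round(2))
F=frame(.832,np.radians(30));g=np.array([.487,.2724,.038])
hov=g+F.apply([0,0,-.10]);print(hov)
p,r=plan(s,hov,F,3)
E
```

```text
time: 11.78
tool_pos: [0.4549, 0.2207, 0.2593]
tool_rot: [0.203, -0.354, 0.908, 0.088]
contact_force: [-0.1, 0.2, 0.5]
gripper_width: 0.701
[0.45492012 0.22069007 0.25928693] [ 0.17 -0.53  2.12  0.27  1.18 -2.2 ]
[0.45333007 0.23543602 0.12460254]
[-0.09, -0.29, -0.31] [0.56, 0.11, 1.39]
[-0.09, -0.29, -0.31] [0.59, 0.11, 1.38]
[-0.09, -0.29, -0.31] [0.62, 0.12, 1.37]
```

```bash
python3 -m crank '[{"angular":[-0.07,-0.22,-0.23],"delta_pos":[0.43,0.08,1],"gripper":0.7},{"angular":[-0.07,-0.22,-0.23],"delta_pos":[0.44,0.08,1],"gripper":0.7},{"angular":[-0.07,-0.22,-0.23],"delta_pos":[0.45,0.09,1],"gripper":0.7},{"angular":[-0.07,-0.22,-0.23],"delta_pos":[0.46,0.09,1],"gripper":0.7},{"angular":[0,0,0],"delta_pos":[0,0,0],"gripper":0.7}]'
python3 - <<'E'
from h import *
s=state();r=tool(s);f=grab_frame("wrist");cv2.imwrite("pics/w7.png",f[:,:,::-1])
m=camera_model("wrist");K=m["camera_matrix"];Mt=m["mount"]
def up(px,z):
    c=s["tool_pos"]+r.apply(Mt[:3,3]);d=r.apply(Mt[:3,:3]@np.linalg.inv(K)@np.array([px[0],px[1],1]));return c+d*(z-c[2])/d[2]
for d in landmark_of("wrist","torch_center")[:2]: print(d["pixel"],d["conf"],up(d["pixel"],.038))
for d in silhouettes("wrist","torch_center")[:1]:
    ys,xs=np.nonzero(d["mask"]);print(d["conf"],d["bbox"],xs.mean(),ys.mean(),up((xs.mean(),ys.mean()),.042))
    print(cv2.minAreaRect(np.column_stack([xs,ys]).astype(np.float32)))
    rr=cv2.minAreaRect(np.column_stack([xs,ys]).astype(np.float32))
F=frame(.832,np.radians(30));g=np.array([.487,.2724,.038])
print(s["tool_pos"],(r.inv()*F).as_rotvec(), r.inv().apply(g-s["tool_pos"]))
E
```

```text
time: 12.4
tool_pos: [0.4497, 0.2331, 0.125]
tool_rot: [0.233, -0.388, 0.885, 0.105]
contact_force: [-0.6, 0.1, 0.9]
gripper_width: 0.702
[319.6, 253.5] 0.84 [0.49039638 0.27570855 0.038     ]
0.67 [292.2, 163.7, 346.1, 320.8] 320.52993315896543 238.8599244405696 [0.47778846 0.26306421 0.042     ]
((319.5, 243.5), (155.0, 53.0), 90.0)
[0.44968181 0.23311226 0.12500202] [ 0.00345642 -0.00684742 -0.00603749] [-0.00412474 -0.00146351  0.10240298]
```

View pics/w7.png

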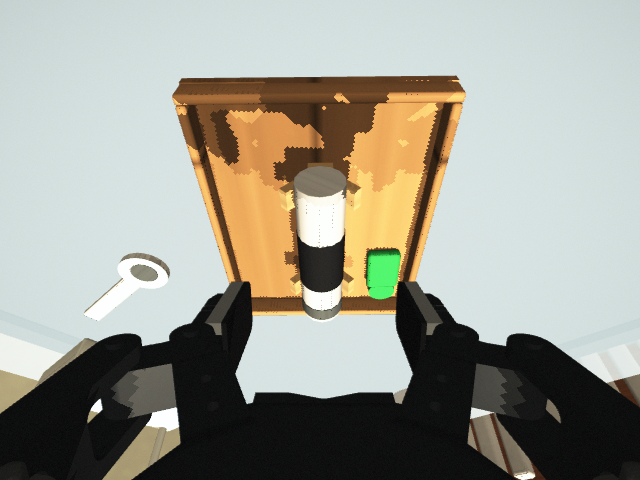

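Run:
```python
from h import *
s=state();r=tool(s)
m=camera_model("wrist");K=m["camera_matrix"];Mt=m["mount"]
F=frame(.832,np.radians(30));g=np.array([.487,.2724,.038])
u=np.array([np.cos(.832),np.sin(.832),0])
def pr(P):
    c=Mt[:3,:3].T@(r.inv().apply(np.array(P)-s["tool_pos"])-Mt[:3,3]);return (K@c/c[2])[:2].round(1)
for o in (0,.004):
    c=g+u*o
    print(o,"near bottom",pr(c-u*.06-[0,0,.015]),"near ctr",pr(c-u*.06),"near top",pr(c-u*.06+[0,0,.015]),"far top",pr(c+u*.06+[0,0,.015]),"ctr",pr(c))
```

```text
0 near bottom [323.8 145.9] near ctr [323.8 160.6] near top [323.8 177. ] far top [324.5 308.4] ctr [324.2 238. ]
0.004 near bottom [323.9 151.9] near ctr [323.8 166.8] near top [323.8 183.3] far top [324.5 311.4] ctr [324.2 242.2]
```

Run:
```python
from h import *
u=np.array([np.cos(.832),np.sin(.832),0]);g=np.array([.487,.2724,0])
for px in ((140+147/4,205+170/4),(140+302/4,205+315/4)):
    for z in(.038,.046):
        d=unproj("top",px,z)-g;print(px,z,d@u,d[1]*u[0]-d[0]*u[1])
s=state();r=tool(s)
m=camera_model("wrist");K=m["camera_matrix"];Mt=m["mount"]
def pr(P):
    c=Mt[:3,:3].T@(r.inv().apply(np.array(P)-s["tool_pos"])-Mt[:3,3]);return (K@c/c[2])[:2].round(1)
v=np.array([-u[1],u[0],0])
for a,b in((-.1,-.075),(-.1,.075),(.1,.075),(.1,-.075)): print(a,b,pr(g+u*a+v*b+[0,0,.022]),pr(g+u*a+v*b))
f=cv2.imread("pics/w7.png");cv2.imwrite("pics/w7c.png",cv2.resize(f[60:340,160:480],None,fx=2.1,fy=2.1))
```

```text
(176.75, 247.5) 0.038 0.06402320776560241 -0.0007816484566995699
(176.75, 247.5) 0.046 0.06170039507096178 -0.0013083889561553708
(215.5, 283.75) 0.038 -0.05220176297458725 0.0011841321212059698
(215.5, 283.75) 0.046 -0.053797769270114676 0.0006450987220903183
-0.1 -0.075 [172.7  74.5] [184.7  58.4]
-0.1 0.075 [474.8  73.2] [462.8  57.1]
0.1 0.075 [409.2 303.9] [405.3 284. ]
0.1 -0.075 [240.2 304.2] [244.  284.3]
```

View pics/w7c.png

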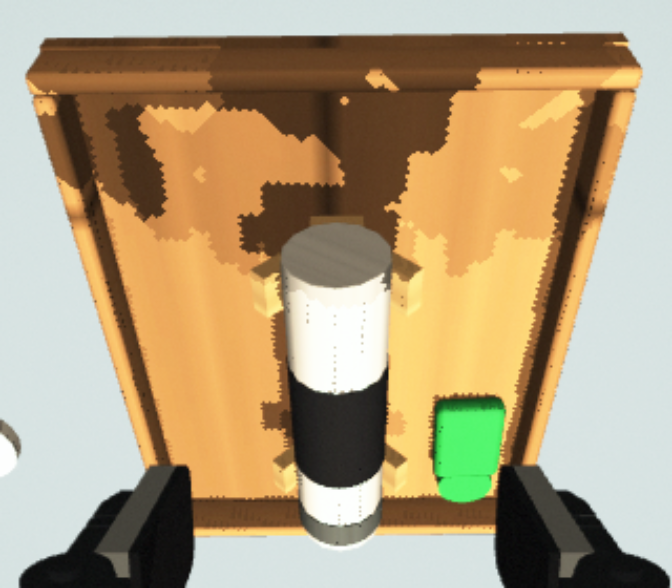

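```bash
cat > wl.py <<'E'
from h import *
import sys
s=state();r=tool(s);f=grab_frame("wrist");cv2.imwrite("pics/%s.png"%sys.argv[1],f[:,:,::-1])
m=camera_model("wrist");K=m["camera_matrix"];Mt=m["mount"]
def pr(P):
    c=Mt[:3,:3].T@(r.inv().apply(np.array(P)-s["tool_pos"])-Mt[:3,3]);return (K@c/c[2])[:2].round(1)
print(s["tool_pos"],s["tool_rot"],s["joint_vel"].round(3))
def up(px,z):
    c=s["tool_pos"]+r.apply(Mt[:3,3]);d=r.apply(Mt[:3,:3]@np.linalg.inv(K)@np.array([px[0],px[1],1]));return c+d*(z-c[2])/d[2]
E
python3 - w8 <<'E'
exec(open("wl.py").read())
u=np.array([np.cos(.832),np.sin(.832),0]);g=np.array([.487,.2724,0]);v=np.array([-u[1],u[0],0])
for a,b in((-.1,-.075),(-.1,.075),(.1,.075),(.1,-.075)): print(a,b,pr(g+u*a+v*b+[0,0,.022]),pr(g+u*a+v*b))
for o in (0,.005):
    c=g+u*o+[0,0,.038]
    print(o,"near ctr",pr(c-u*.06),"near top",pr(c-u*.06+[0,0,.015]),"far top",pr(c+u*.06+[0,0,.015]),"ctr",pr(c))
E
```

```text
[0.45331668 0.23374362 0.13078614] [ 0.23748922 -0.38855714  0.88415328  0.10438009] [-0.001 -0.008 -0.015  0.001 -0.001 -0.005]
-0.1 -0.075 [172.7  74.5] [184.7  58.4]
-0.1 0.075 [474.8  73.2] [462.8  57.1]
0.1 0.075 [409.2 303.9] [405.3 284. ]
0.1 -0.075 [240.2 304.2] [244.  284.3]
0 near ctr [323.8 160.6] near top [323.8 177. ] far top [324.5 308.4] ctr [324.2 238. ]
0.005 near ctr [323.8 168.3] near top [323.8 184.9] far top [324.5 312.1] ctr [324.2 243.2]
```

View pics/w8.png

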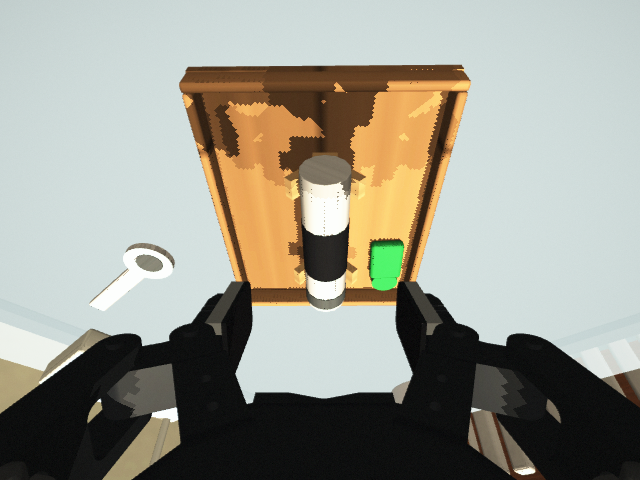

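Run:
```python
from h import *
s=state();F=frame(.832,np.radians(30));g=np.array([.490,.2757,.038])+F.apply([0,0,.002])
print(row(s,g,F))
```

```text
(array([-0.04284456,  0.05141259,  3.68184081]), array([-0.02663031,  0.02135895, -0.03471669]))
```

```bash
python3 -m crank '[{"angular":[0,0,0],"delta_pos":[0,0.02,0.9],"gripper":0.7},{"angular":[0,0,0],"delta_pos":[0,0.03,0.9],"gripper":0.7},{"angular":[0,0,0],"delta_pos":[-0.04,0,0.9],"gripper":0.7},{"angular":[0,0,0],"delta_pos":[0,0,0.6],"gripper":0.7},{"angular":[0,0,0],"delta_pos":[0,0,0.36],"gripper":0.7},{"angular":[0,0,0],"delta_pos":[0,0,0],"gripper":0.7}]'
python3 - w9 <<'E'
exec(open("wl.py").read())
F=frame(.832,np.radians(30));g=np.array([.490,.2757,.038])+F.apply([0,0,.002])
print(row(s,g,F),s["contact_force"])
E
```

```text
time: 13.35
tool_pos: [0.4892, 0.2761, 0.0346]
tool_rot: [0.236, -0.389, 0.884, 0.105]
contact_force: [0.0, 0.4, 0.4]
gripper_width: 0.703
[0.48915097 0.27610611 0.03458967] [ 0.23630952 -0.38871835  0.88434801  0.10480677] [-0.003 -0.025  0.007 -0.001  0.004  0.002]
(array([-0.06476911, -0.02980572, -0.02729136]), array([-0.00241387, -0.00736379, -0.0421495 ])) [0.00186061 0.44075067 0.41332875]
```

View pics/w9.png

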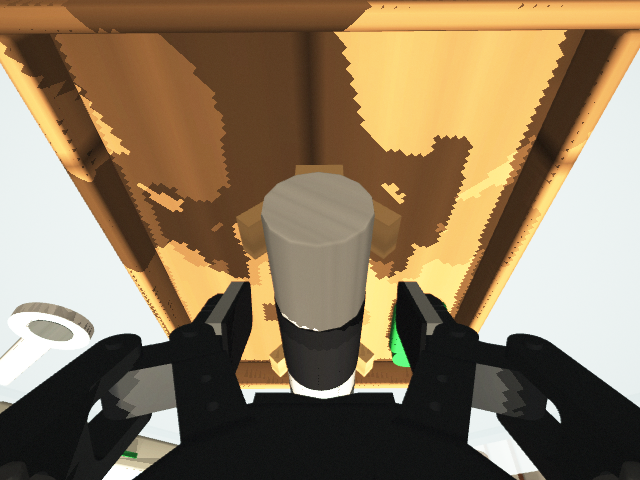

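```bash
python3 -m crank '[{"angular":[0,0,0],"delta_pos":[0,0,0],"gripper":0.45},{"angular":[0,0,0],"delta_pos":[0,0,0],"gripper":0.1},{"angular":[0,0,0],"delta_pos":[0,0,0],"gripper":0.1},{"angular":[0,0,0],"delta_pos":[0,0,0],"gripper":0.1},{"angular":[0,0,0],"delta_pos":[0,0,0],"gripper":0.1}]'
python3 - w10 <<'E'
exec(open("wl.py").read())
print(s["contact_force"],s["gripper_width"],s["ft_torque"])
E
```

```text
time: 14.02
tool_pos: [0.4901, 0.2755, 0.0354]
tool_rot: [0.238, -0.388, 0.884, 0.104]
contact_force: [1.4, -6.1, 3.9]
gripper_width: 0.334
[0.4900865  0.27546632 0.03544269] [ 0.23764376 -0.38847551  0.88420316  0.1039086 ] [ 0.001  0.001 -0.     0.001 -0.001 -0.   ]
[ 1.37429549 -6.0881682   3.88658579] 0.3341974205211865 [-0.68344313 -0.21746931 -0.35115554]
```

View pics/w10.png

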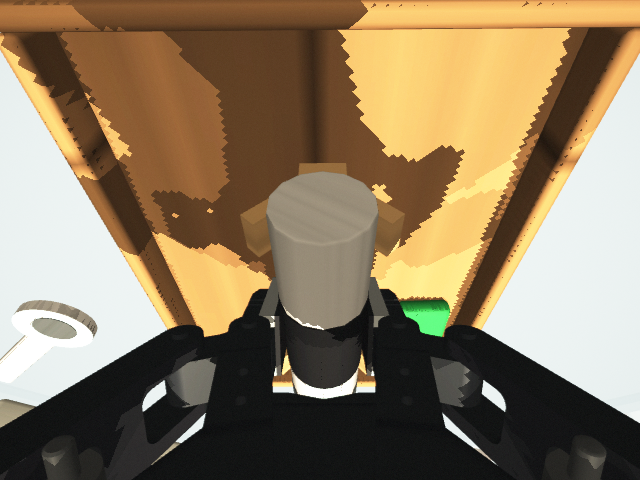

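```bash
python3 -m crank '[{"angular":[0,0,0],"delta_pos":[-0.25,0,-0.43],"gripper":0.1},{"angular":[0,0,0],"delta_pos":[-0.5,0,-0.87],"gripper":0.1},{"angular":[0,0,0],"delta_pos":[-0.5,0,-0.87],"gripper":0.1},{"angular":[0,0,0],"delta_pos":[-0.5,0,-0.87],"gripper":0.1}]'
python3 - <<'E'
from h import *
s=state();print(s["tool_pos"],s["contact_force"],s["gripper_width"])
M,t=wr([.5717,-.0783,.2122]);F=frame(.2122,np.radians(30))
A=M@np.array([-.115,0,.20])+t;print(A)
plan(s,A,F,13)
E
```

```text
time: 14.58
tool_pos: [0.4877, 0.2758, 0.1401]
tool_rot: [0.235, -0.389, 0.885, 0.105]
contact_force: [0.4, 0.3, -1.5]
gripper_width: 0.335
[0.48766472 0.27580734 0.14011536] [ 0.41168267  0.27361101 -1.49031358] 0.3349201142270758
[ 0.45927946 -0.10252027  0.2       ]
[0.27, -0.0, 0.47] [0.59, -0.6, -0.52]
[0.27, -0.0, 0.47] [0.56, -0.64, -0.5]
[0.27, -0.0, 0.47] [0.53, -0.67, -0.49]
[0.27, -0.0, 0.47] [0.5, -0.7, -0.47]
[0.27, -0.0, 0.47] [0.48, -0.73, -0.45]
[0.27, -0.0, 0.47] [0.44, -0.76, -0.43]
[0.27, -0.0, 0.47] [0.41, -0.79, -0.42]
[0.27, -0.0, 0.47] [0.38, -0.82, -0.4]
[0.27, -0.0, 0.47] [0.35, -0.84, -0.38]
[0.27, -0.0, 0.47] [0.31, -0.86, -0.36]
[0.27, -0.0, 0.47] [0.27, -0.88, -0.34]
[0.27, -0.0, 0.47] [0.24, -0.9, -0.31]
[0.27, -0.0, 0.47] [0.2, -0.92, -0.29]
```

```bash
python3 -m crank '[{"angular":[0.27,0,0.47],"delta_pos":[0.6,-0.6,-0.52],"gripper":0.1},{"angular":[0.27,0,0.47],"delta_pos":[0.56,-0.64,-0.5],"gripper":0.1},{"angular":[0.27,0,0.47],"delta_pos":[0.53,-0.67,-0.49],"gripper":0.1},{"angular":[0.27,0,0.47],"delta_pos":[0.5,-0.7,-0.47],"gripper":0.1},{"angular":[0.27,0,0.47],"delta_pos":[0.48,-0.73,-0.45],"gripper":0.1},{"angular":[0.27,0,0.47],"delta_pos":[0.44,-0.76,-0.43],"gripper":0.1},{"angular":[0.27,0,0.47],"delta_pos":[0.41,-0.79,-0.42],"gripper":0.1},{"angular":[0.27,0,0.47],"delta_pos":[0.38,-0.82,-0.4],"gripper":0.1},{"angular":[0.27,0,0.47],"delta_pos":[0.35,-0.84,-0.38],"gripper":0.1},{"angular":[0.27,0,0.47],"delta_pos":[0.31,-0.86,-0.36],"gripper":0.1},{"angular":[0.27,0,0.47],"delta_pos":[0.27,-0.88,-0.34],"gripper":0.1},{"angular":[0.27,0,0.47],"delta_pos":[0.24,-0.9,-0.31],"gripper":0.1}]'
python3 -m crank '[{"angular":[0.27,0,0.47],"delta_pos":[0.2,-0.92,-0.29],"gripper":0.1},{"angular":[0,0,0],"delta_pos":[0,0,0],"gripper":0.1},{"angular":[0,0,0],"delta_pos":[0,0,0],"gripper":0.1}]'
python3 - w11 <<'E'
exec(open("wl.py").read())
print(s["contact_force"],s["gripper_width"],s["ft_torque"])
f=grab_frame("scene");cv2.imwrite("pics/s11.png",cv2.resize(f[90:330,170:430],None,fx=2.5,fy=2.5,interpolation=cv2.INTER_CUBIC)[:,:,::-1])
M,t=wr([.5717,-.0783,.2122]);F=frame(.2122,np.radians(30))
A=M@np.array([-.015,0,.122])+t
print(row(s,s["tool_pos"],F))
plan(s,A,F,5)
W=lambda *p:pr(M@np.array(p)+t)
for p in((-.09,.12,.09),(-.09,-.12,.09),(-.082,.112,.09),(-.082,-.112,.09),(-.042,0,.0505),(.042,0,.0505)): print(p,W(*p))
E
```

```text
time: 16.08
tool_pos: [0.4611, -0.0735, 0.1947]
tool_rot: [0.255, -0.125, 0.958, 0.035]
contact_force: [0.2, 0.9, -0.8]
gripper_width: 0.33
time: 16.45
tool_pos: [0.4594, -0.1015, 0.1988]
tool_rot: [0.256, -0.103, 0.961, 0.029]
contact_force: [0.9, -0.3, -1.1]
gripper_width: 0.333
[ 0.45940351 -0.10153922  0.19881325] [ 0.25571482 -0.10300719  0.96080665  0.02915535] [ 0.012  0.002  0.002 -0.001 -0.005 -0.001]
[ 0.89206896 -0.29765038 -1.06604538] 0.3334747684776306 [-0.08213043  0.31275029  0.04283615]
(array([0., 0., 0.]), array([ 0.04632192, -0.03449378,  0.0036634 ]))
[0.01, -0.01, 0.0] [-0.32, -0.01, 0.77]
[0.01, -0.01, 0.0] [-0.32, -0.01, 0.77]
[0.01, -0.01, 0.0] [-0.32, -0.01, 0.78]
[0.01, -0.01, 0.0] [-0.32, -0.01, 0.78]
[0.01, -0.01, 0.0] [-0.32, -0.01, 0.78]
(-0.09, 0.12, 0.09) [507.  192.2]
(-0.09, -0.12, 0.09) [133.1 192.5]
(-0.082, 0.112, 0.09) [490.5 201.8]
(-0.082, -0.112, 0.09) [149.8 202.1]
(-0.042, 0, 0.0505) [320.8 208.9]
(0.042, 0, 0.0505) [321.1 274.3]
```

View pics/w11.png

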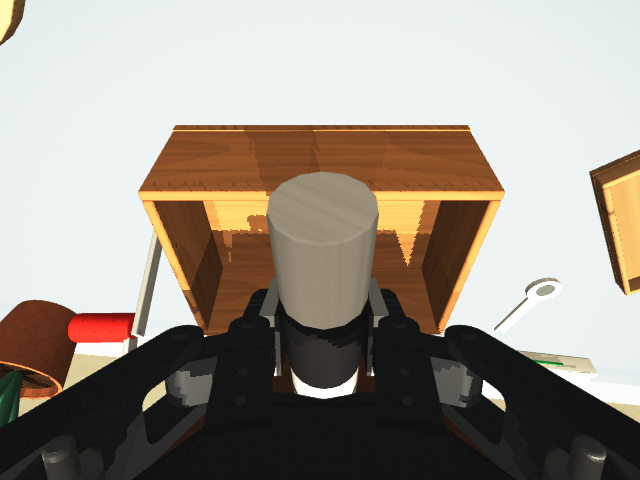

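View pics/s11.png

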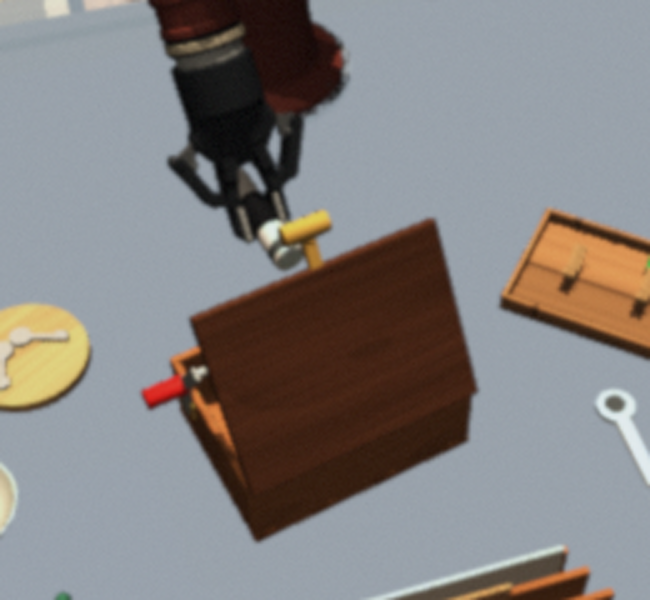

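```bash
python3 -m crank '[{"angular":[0.01,-0.01,0],"delta_pos":[-0.32,-0.01,0.78],"gripper":0.1},{"angular":[0.01,-0.01,0],"delta_pos":[-0.32,-0.01,0.78],"gripper":0.1},{"angular":[0.01,-0.01,0],"delta_pos":[-0.32,-0.01,0.78],"gripper":0.1},{"angular":[0.01,-0.01,0],"delta_pos":[-0.32,-0.01,0.78],"gripper":0.1},{"angular":[0.01,-0.01,0],"delta_pos":[-0.32,-0.01,0.78],"gripper":0.1},{"angular":[0,0,0],"delta_pos":[0,0,0],"gripper":0.1},{"angular":[0,0,0],"delta_pos":[0,0,0],"gripper":0.1}]'
python3 - w12 <<'E'
exec(open("wl.py").read())
print(s["contact_force"],s["gripper_width"],s["ft_torque"])
f=grab_frame("scene");cv2.imwrite("pics/s12.png",cv2.resize(f[90:330,170:430],None,fx=2.5,fy=2.5,interpolation=cv2.INTER_CUBIC)[:,:,::-1])
M,t=wr([.5717,-.0783,.2122]);F=frame(.2122,np.radians(30))
A=M@np.array([-.00,0,.0494])+t
print(row(s,A,F))
W=lambda *p:pr(M@np.array(p)+t)
for p in((-.09,.12,.09),(-.09,-.12,.09),(-.082,.112,.09),(-.082,-.112,.09),(-.049,0,.0505),(.042,0,.0505)): print(p,W(*p))
b=s["tool_pos"]+[0,0,.0026];print([pr(b+M@np.array(e)) for e in ((-.06,0,0),(-.06,0,.015),(-.06,0,-.015))])
E
```

```text
time: 17.42
tool_pos: [0.5576, -0.0821, 0.1219]
tool_rot: [0.258, -0.103, 0.96, 0.027]
contact_force: [0.3, -0.6, -0.7]
gripper_width: 0.337
[ 0.55762971 -0.08205993  0.12189792] [ 0.258248   -0.10259826  0.96023895  0.02688366] [-0.012 -0.019 -0.001 -0.    -0.005 -0.   ]
[ 0.25299595 -0.57111804 -0.74856417] 0.33664383146744 [-0.04070543  0.32950645  0.05040943]
(array([0.79233352, 0.02687819, 2.33390341]), array([-0.0116788 ,  0.01954877,  0.01098297]))
(-0.09, 0.12, 0.09) [729.7  86.3]
(-0.09, -0.12, 0.09) [-81.4  86.3]
(-0.082, 0.112, 0.09) [683.5 112. ]
(-0.082, -0.112, 0.09) [-35.5 111.8]
(-0.049, 0, 0.0505) [323.7 139.9]
(0.042, 0, 0.0505) [323.7 268.6]
[array([320.5, 201.6]), array([320. , 243.6]), array([320.9, 168.1])]
```

View pics/w12.png

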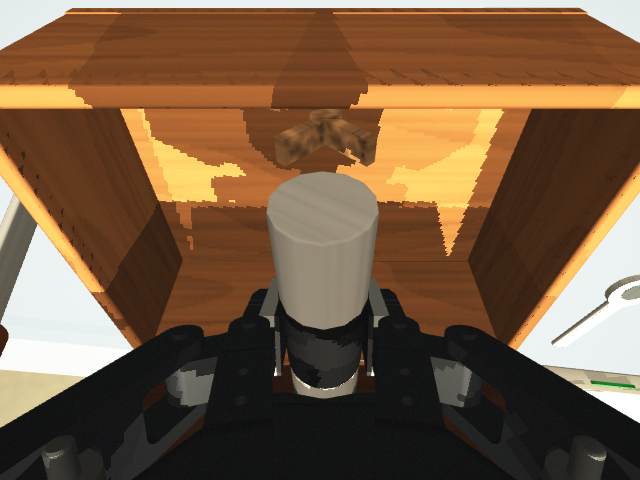

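View pics/s12.png

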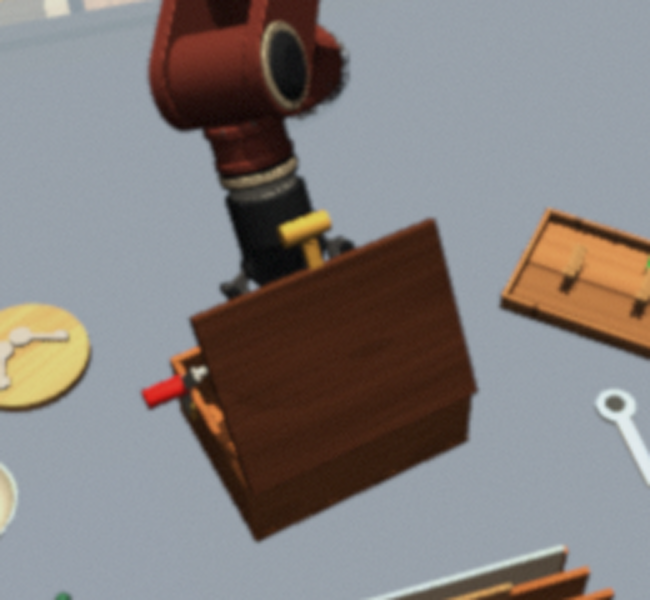

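```bash
python3 -m crank '[{"angular":[0,0,0],"delta_pos":[0.19,0.01,0.5],"gripper":0.1},{"angular":[0,0,0],"delta_pos":[0.19,0.01,0.5],"gripper":0.1},{"angular":[0,0,0],"delta_pos":[0.19,0.01,0.5],"gripper":0.1},{"angular":[0,0,0],"delta_pos":[0.19,0.01,0.5],"gripper":0.1},{"angular":[0,0,0],"delta_pos":[0,0,0],"gripper":0.1},{"angular":[0,0,0],"delta_pos":[0,0,0],"gripper":0.1}]'
python3 - w13 <<'E'
exec(open("wl.py").read())
print(s["contact_force"],s["gripper_width"],s["ft_torque"])
M,t=wr([.5717,-.0783,.2122]);F=frame(.2122,np.radians(30))
A=M@np.array([-.0015,0,.0494])+t
print(row(s,A,F))
E
```

```text
time: 18.27
tool_pos: [0.5681, -0.0795, 0.0586]
tool_rot: [0.259, -0.102, 0.96, 0.027]
contact_force: [0.6, 0.8, -0.9]
gripper_width: 0.328
[ 0.56807785 -0.07953855  0.05859701] [ 0.25856092 -0.102051    0.96022215  0.02655701] [ 0.001 -0.015 -0.008  0.    -0.    -0.001]
[ 0.64200827  0.77022945 -0.90539483] 0.32831463810691774 [-0.06879221  0.30444626 -0.00297944]
(array([0.08752824, 0.01554333, 0.30362825]), array([-0.02282007,  0.02611395,  0.00109897]))
```

View pics/w13.png

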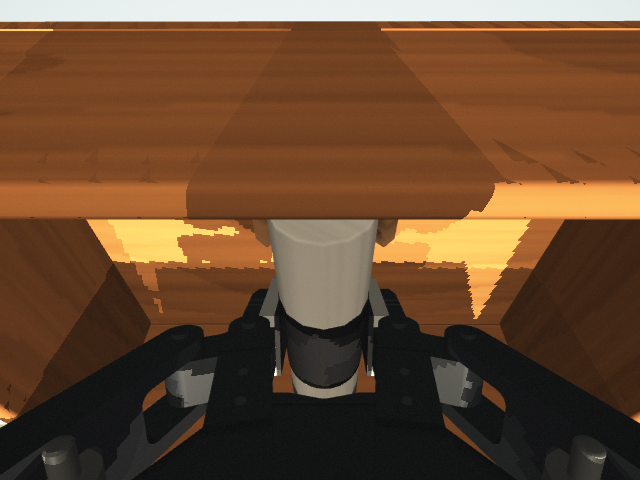

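```bash
python3 -m crank '[{"angular":[0,0,0],"delta_pos":[0.03,0.02,0.1],"gripper":0.1},{"angular":[0,0,0],"delta_pos":[0.03,0.02,0.08],"gripper":0.1},{"angular":[0,0,0],"delta_pos":[0.02,0,0.06],"gripper":0.1},{"angular":[0,0,0],"delta_pos":[0,0,0],"gripper":0.1}]'; python3 -c "
from plant import *;s=state();print(s['tool_pos'],s['contact_force'])"
python3 -m crank '[{"angular":[0,0,0],"delta_pos":[0.03,0,0.05],"gripper":0.1},{"angular":[0,0,0],"delta_pos":[0,0,0],"gripper":0.1}]'; python3 -c "
from plant import *;s=state();print(s['tool_pos'],s['contact_force'],s['ft_torque'])"
```

```text
time: 18.82
tool_pos: [0.569, -0.0779, 0.0509]
tool_rot: [0.258, -0.102, 0.96, 0.027]
contact_force: [0.5, -1.4, -1.3]
gripper_width: 0.336
[ 0.56895244 -0.07790356  0.0508502 ] [ 0.45948247 -1.40675313 -1.34535029]
time: 19.08
tool_pos: [0.5696, -0.0784, 0.0499]
tool_rot: [0.259, -0.102, 0.96, 0.026]
contact_force: [1.3, -0.8, -1.2]
gripper_width: 0.335
[ 0.56958283 -0.07837803  0.04985179] [ 1.26451507 -0.76654374 -1.22170406] [-0.16127277  0.09483041 -0.16004097]
```

```bash
python3 -m crank '[{"angular":[0,0,0],"delta_pos":[0.03,0,0.05],"gripper":0.1},{"angular":[0,0,0],"delta_pos":[0,0,0],"gripper":0.1}]'; python3 -c "
from plant import *;s=state();print(s['tool_pos'],s['contact_force'],s['ft_torque'])"
python3 -m crank '[{"angular":[0,0,0],"delta_pos":[0.03,0,0.05],"gripper":0.1},{"angular":[0,0,0],"delta_pos":[0,0,0],"gripper":0.1}]'; python3 -c "
from plant import *;s=state();print(s['tool_pos'],s['contact_force'],s['ft_torque'])"
```

```text
time: 19.32
tool_pos: [0.5701, -0.0787, 0.0494]
tool_rot: [0.26, -0.102, 0.96, 0.026]
contact_force: [-6.6, -2.2, 9.5]
gripper_width: 0.336
[ 0.57009507 -0.07865638  0.04936154] [-6.59537133 -2.15462059  9.48753023] [-0.08960252  0.49508036 -0.30718748]
time: 19.58
tool_pos: [0.5703, -0.0787, 0.0492]
tool_rot: [0.26, -0.102, 0.96, 0.027]
contact_force: [-22.0, -0.6, 24.3]
gripper_width: 0.338
[ 0.57028716 -0.07865115  0.04918553] [-21.98888539  -0.597689    24.33824504] [ 0.26551545  1.21654812 -0.04456963]
```

```bash
python3 -m crank '[{"angular":[0,0,0],"delta_pos":[-0.03,0,-0.06],"gripper":0.1},{"angular":[0,0,0],"delta_pos":[0,0,0],"gripper":0.1}]'; python3 -c "
from plant import *;s=state();print(s['tool_pos'],s['contact_force'],s['ft_torque'])"
```

```text
time: 19.82
tool_pos: [0.57, -0.0786, 0.0495]
tool_rot: [0.26, -0.102, 0.96, 0.026]
contact_force: [-4.6, -1.8, 9.5]
gripper_width: 0.335
[ 0.56996962 -0.0785676   0.04947797] [-4.62455203 -1.80604452  9.51402285] [-0.02954833  0.29803847 -0.12715019]
```

```bash
python3 -m crank '[{"angular":[0,0,0],"delta_pos":[0,0,0],"gripper":0.1},{"angular":[0,0,0],"delta_pos":[0,0,0],"gripper":0.4},{"angular":[0,0,0],"delta_pos":[0,0,0],"gripper":0.5},{"angular":[0,0,0],"delta_pos":[0,0,0],"gripper":0.7},{"angular":[0,0,0],"delta_pos":[0,0,0],"gripper":0.8},{"angular":[0,0,0],"delta_pos":[0,0,0],"gripper":0.8}]'
python3 - w14 <<'E'
exec(open("wl.py").read())
print(s["contact_force"],s["gripper_width"],s["ft_torque"])
M,t=wr([.5717,-.0783,.2122]);W=lambda *p:pr(M@np.array(p)+t)
for p in((-.06,0,.067),(-.06,0,.052),(0,0,.067),(.06,0,.067),(-.082,0,.09)): print(p,W(*p))
E
```

```text
time: 20.58
tool_pos: [0.5688, -0.078, 0.0476]
tool_rot: [0.258, -0.102, 0.96, 0.027]
contact_force: [-0.1, -1.0, -0.2]
gripper_width: 0.796
[ 0.56875911 -0.07795874  0.0476481 ] [ 0.25829857 -0.10211565  0.96028283  0.02666692] [-0.    -0.003 -0.002 -0.001  0.    -0.001]
[-0.1410891  -0.95945778 -0.24989298] 0.7959089749999423 [-0.05456949  0.25032506  0.00178931]
(-0.06, 0, 0.067) [315.7 257.4]
(-0.06, 0, 0.052) [316.7 214.2]
(0, 0, 0.067) [318.6 371.1]
(0.06, 0, 0.067) [320.1 427.6]
(-0.082, 0, 0.09) [310.4 276.4]
```

View pics/w14.png

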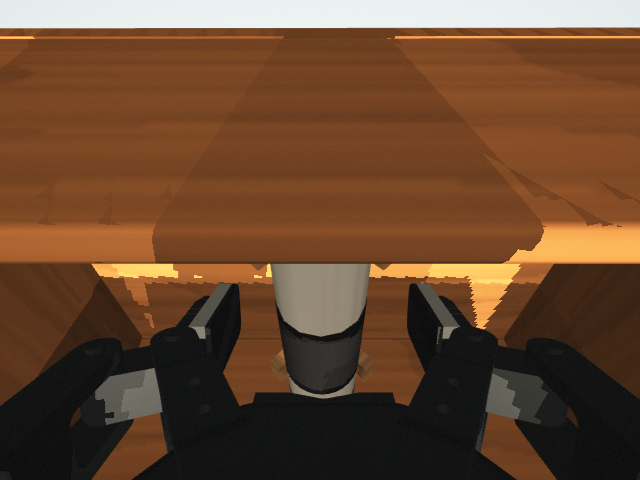

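```bash
python3 -m crank '[{"angular":[0,0,0],"delta_pos":[-0.12,0,-0.5],"gripper":0.8},{"angular":[0,0,0],"delta_pos":[-0.25,0,-1],"gripper":0.8},{"angular":[0,0,0],"delta_pos":[-0.1,0,-1],"gripper":0.8},{"angular":[0,0,0],"delta_pos":[0,0,-1],"gripper":0.8},{"angular":[0,0,0],"delta_pos":[0.2,0,-1],"gripper":0.8},{"angular":[0,0,0],"delta_pos":[0.6,0,-1],"gripper":0.8},{"angular":[0,0,0],"delta_pos":[0,0,0],"gripper":0.8},{"angular":[0,0,0],"delta_pos":[0,0,0],"gripper":0.8}]'
python3 - w15 <<'E'
exec(open("wl.py").read())
print(s["contact_force"],s["gripper_width"],s["ft_torque"])
M,t=wr([.5717,-.0783,.2122]);W=lambda *p:pr(M@np.array(p)+t)
for p in((-.06,0,.067),(-.06,0,.052),(-.06,0,.037),(0,0,.067),(.06,0,.067),(-.09,.12,.09),(-.09,-.12,.09)): print(p,W(*p))
f=grab_frame("scene");cv2.imwrite("pics/s15.png",cv2.resize(f[90:330,170:430],None,fx=2.5,fy=2.5,interpolation=cv2.INTER_CUBIC)[:,:,::-1])
E
```

```text
time: 21.62
tool_pos: [0.4795, -0.0969, 0.1852]
tool_rot: [0.258, -0.102, 0.96, 0.027]
contact_force: [0.2, -0.3, 0.2]
gripper_width: 0.8
[ 0.47954974 -0.09689571  0.18523917] [ 0.25840224 -0.10195815  0.96027225  0.02664621] [ 0.008  0.027  0.002  0.001  0.001 -0.   ]
[ 0.19965627 -0.28034329  0.15775037] 0.8004295219673712 [-0.08488509  0.23558738  0.00981168]
(-0.06, 0, 0.067) [321.  193.8]
(-0.06, 0, 0.052) [321.2 180.4]
(-0.06, 0, 0.037) [321.3 168.1]
(0, 0, 0.067) [321.6 253.1]
(0.06, 0, 0.067) [321.9 297.1]
(-0.09, 0.12, 0.09) [529.7 177.7]
(-0.09, -0.12, 0.09) [111.8 178. ]
```

View pics/w15.png

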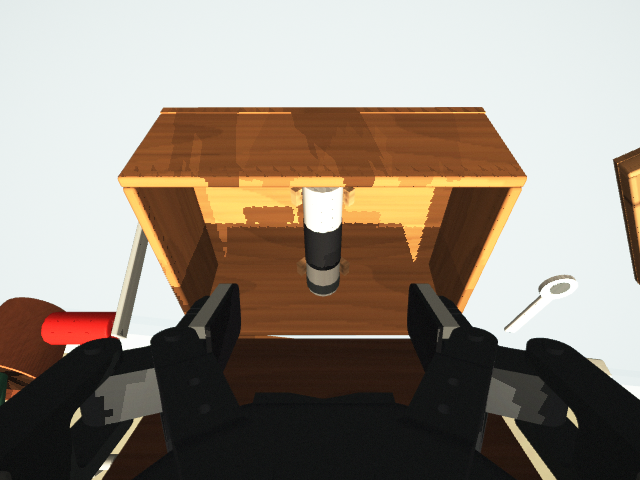

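View pics/s15.png

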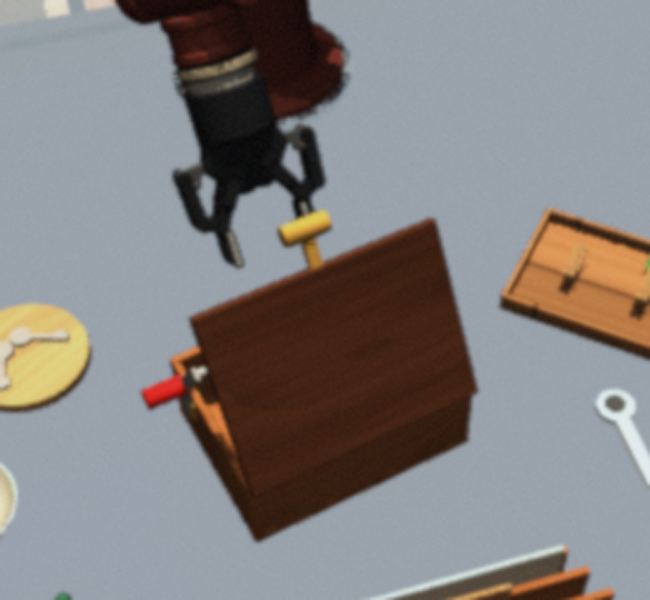

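Run:
```python
from h import *
px={}
for n in("scene","top"):
    f=grab_frame(n);cv2.imwrite(f"pics/{n}16.png",f[:,:,::-1])
    for d in landmark_of(n,"knee_grip")[:2]: print(n,d["pixel"],d["conf"])
    hsv=cv2.cvtColor(f,cv2.COLOR_RGB2HSV);mk=((hsv[...,0]<6)|(hsv[...,0]>174))&(hsv[...,1]>190)&(hsv[...,2]>90)
    k,l,st,ce=cv2.connectedComponentsWithStats(mk.astype(np.uint8))
    for i in range(1,k):
        if st[i,4]>15: print(n,st[i],ce[i])
M,t=wr([.5717,-.0783,.2122]);K=M@np.array([-.005,-.149,.138])+t
print(proj("scene",[K]),proj("top",[K]))
s=state()
T=frame(.2122,0)*R.from_rotvec([-np.radians(15),0,0])
A=M@np.array([-.075,-.16,.20])+t
print(A);plan(s,A,T,8)
```

```text
scene [238.4, 245.5] 0.5
scene [228 240  16  12  99] [235.75757576 246.03030303]
top [436.2, 204.9] 0.73
top [360.4, 193.9] 0.63
[[237.8794033  249.84182628]] [[435.09150486 202.86771239]]
[ 0.53208002 -0.25050702  0.2       ]
[-0.37, 0.75, 0.1] [-0.1, -0.67, -0.02]
[-0.37, 0.75, 0.1] [-0.1, -0.67, -0.04]
[-0.37, 0.75, 0.1] [-0.11, -0.67, -0.07]
[-0.37, 0.75, 0.1] [-0.11, -0.66, -0.1]
[-0.37, 0.75, 0.1] [-0.1, -0.66, -0.13]
[-0.37, 0.75, 0.1] [-0.1, -0.65, -0.16]
[-0.37, 0.75, 0.1] [-0.1, -0.65, -0.18]
[-0.37, 0.75, 0.1] [-0.09, -0.64, -0.21]
```

View pics/top16.png

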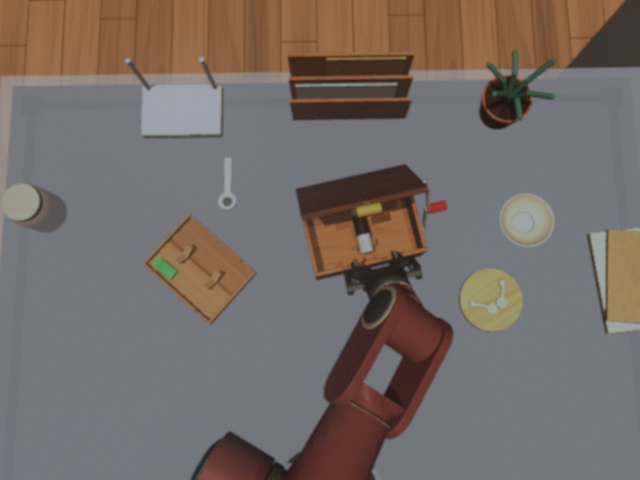

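```bash
python3 -m crank '[{"angular":[-0.37,0.75,0.1],"delta_pos":[-0.03,-0.67,-0.02],"gripper":0.6},{"angular":[-0.37,0.75,0.1],"delta_pos":[-0.03,-0.67,-0.04],"gripper":0.3},{"angular":[-0.37,0.75,0.1],"delta_pos":[-0.03,-0.67,-0.07],"gripper":0},{"angular":[-0.37,0.75,0.1],"delta_pos":[-0.03,-0.66,-0.1],"gripper":0},{"angular":[-0.37,0.75,0.1],"delta_pos":[-0.03,-0.66,-0.13],"gripper":0},{"angular":[-0.37,0.75,0.1],"delta_pos":[-0.02,-0.65,-0.16],"gripper":0},{"angular":[-0.37,0.75,0.1],"delta_pos":[-0.02,-0.65,-0.18],"gripper":0},{"angular":[-0.37,0.75,0.1],"delta_pos":[-0.02,-0.64,-0.21],"gripper":0},{"angular":[0,0,0],"delta_pos":[0,0,0],"gripper":0},{"angular":[0,0,0],"delta_pos":[0,0,0],"gripper":0}]'
python3 - w17 <<'E'
exec(open("wl.py").read())
print(s["contact_force"],s["gripper_width"])
T=frame(.2122,0)*R.from_rotvec([-np.radians(15),0,0])
M,t=wr([.5717,-.0783,.2122])
print("box",M.T@(s["tool_pos"]-t))
A=M@np.array([-.055,-.158,.140])+t
plan(s,A,T,4)
print(pr(M@np.array([-.005,-.149,.138])+t),pr(M@np.array([-.013,-.149,.138])+t))
f=grab_frame("scene");cv2.imwrite("pics/s17.png",cv2.resize(f[90:330,150:410],None,fx=2.5,fy=2.5,interpolation=cv2.INTER_CUBIC)[:,:,::-1])
E
```

```text
time: 23.18
tool_pos: [0.5151, -0.2532, 0.1952]
tool_rot: [-0.014, -0.105, 0.986, 0.131]
contact_force: [-0.1, -0.1, 0.1]
gripper_width: -0.003
[ 0.51506237 -0.25319564  0.19516323] [-0.01443793 -0.10455669  0.98578269  0.13073611] [ 0.003 -0.022  0.016 -0.001  0.004  0.002]
[-0.10448178 -0.05857636  0.13869369] -0.0033643522660785183
box [-0.0922022  -0.1590442   0.19516323]
[0.01, -0.0, -0.0] [-0.31, -0.11, 0.45]
[0.01, -0.0, -0.0] [-0.31, -0.11, 0.45]
[0.01, -0.0, -0.0] [-0.31, -0.11, 0.45]
[0.01, -0.0, -0.0] [-0.31, -0.11, 0.45]
[314.1 404.7] [314.  393.2]
```

View pics/w17.png

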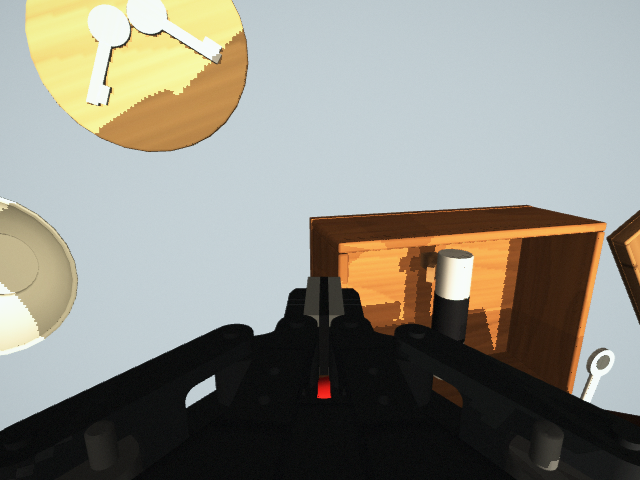

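View pics/s17.png

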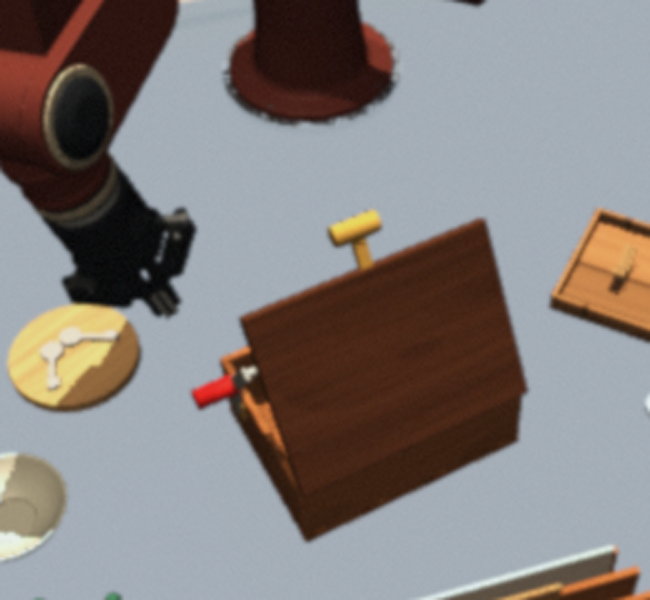

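Run:
```python
from h import *
s=state()
T=frame(.2122,0)*R.from_rotvec([-np.radians(20),0,0])
M,t=wr([.5717,-.0783,.2122])
A=M@np.array([-.055,-.165,.140])+t
plan(s,A,T,4)
print(T.inv().apply(M@np.array([.89,0,-.46])))
```

```text
[-0.25, -0.0, -0.0] [-0.31, -0.17, 0.43]
[-0.25, -0.0, -0.0] [-0.31, -0.18, 0.43]
[-0.25, -0.0, -0.0] [-0.31, -0.19, 0.43]
[-0.25, -0.0, -0.0] [-0.31, -0.2, 0.42]
[-0.89       -0.15732927  0.43225861]
```

```bash
python3 -m crank '[{"angular":[-0.25,0,0],"delta_pos":[-0.31,-0.17,0.43],"gripper":0},{"angular":[-0.25,0,0],"delta_pos":[-0.31,-0.18,0.43],"gripper":0},{"angular":[-0.25,0,0],"delta_pos":[-0.31,-0.19,0.43],"gripper":0},{"angular":[-0.25,0,0],"delta_pos":[-0.31,-0.2,0.42],"gripper":0},{"angular":[0,0,0],"delta_pos":[-0.3,0,0],"gripper":0},{"angular":[0,0,0],"delta_pos":[0,0,0],"gripper":0}]'
python3 - w18 <<'E'
exec(open("wl.py").read())
M,t=wr([.5717,-.0783,.2122])
print("box",M.T@(s["tool_pos"]-t),s["contact_force"])
f=grab_frame("scene");cv2.imwrite("pics/s18.png",cv2.resize(f[130:330,150:370],None,fx=3,fy=3,interpolation=cv2.INTER_CUBIC)[:,:,::-1])
E
```

```text
time: 24.02
tool_pos: [0.5621, -0.2499, 0.1411]
tool_rot: [-0.018, -0.104, 0.979, 0.173]
contact_force: [-0.4, 0.3, 0.8]
gripper_width: -0.002
[ 0.56213846 -0.24994064  0.14105859] [-0.01849968 -0.10421278  0.9792686   0.172715  ] [-0.009 -0.014  0.001 -0.006  0.003 -0.003]
box [-0.04549649 -0.16577697  0.14105859] [-0.42248673  0.254107    0.83017215]
```

View pics/s18.png

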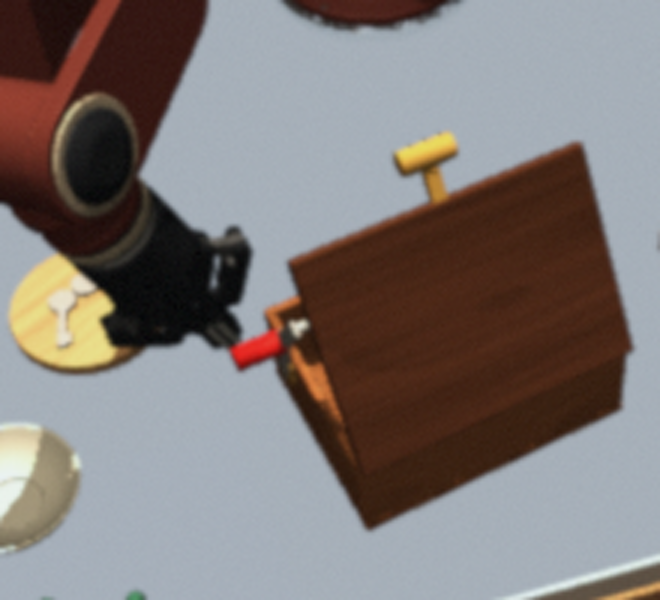

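```bash
python3 -m crank '[{"angular":[0,0,0],"delta_pos":[-0.25,0.02,0.06],"gripper":0},{"angular":[0,0,0],"delta_pos":[-0.25,-0.04,0.12],"gripper":0},{"angular":[0,0,0],"delta_pos":[-0.25,-0.04,0.12],"gripper":0},{"angular":[0,0,0],"delta_pos":[0,0,0],"gripper":0}]'
cat > k.py <<'E'
import sys
exec(open("wl.py").read())
M,t=wr([.5717,-.0783,.2122])
print("box",M.T@(s["tool_pos"]-t),s["contact_force"])
f=grab_frame("scene");cv2.imwrite("pics/s%s.png"%sys.argv[1],cv2.resize(f[130:330,150:370],None,fx=3,fy=3,interpolation=cv2.INTER_CUBIC)[:,:,::-1])
E
python3 k.py w19
```

```text
time: 24.62
tool_pos: [0.5837, -0.2438, 0.1304]
tool_rot: [-0.019, -0.104, 0.979, 0.174]
contact_force: [0.5, 0.4, -0.5]
gripper_width: -0.003
[ 0.58365451 -0.24383757  0.13040129] [-0.01926807 -0.10393533  0.97914056  0.17352218] [-0.006 -0.011  0.005 -0.002  0.006 -0.002]
box [-0.02317768 -0.1643423   0.13040129] [ 0.53842031  0.42799513 -0.45852506]
```

View pics/sw19.png

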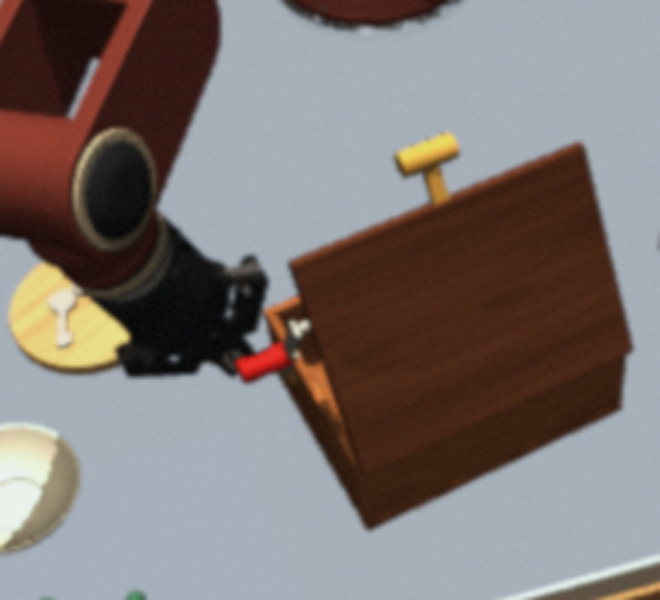

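```bash
python3 -m crank '[{"angular":[0,0,0],"delta_pos":[-0.25,-0.04,0.12],"gripper":0},{"angular":[0,0,0],"delta_pos":[-0.25,-0.04,0.12],"gripper":0},{"angular":[0,0,0],"delta_pos":[-0.25,-0.04,0.12],"gripper":0},{"angular":[0,0,0],"delta_pos":[0,0,0],"gripper":0}]';python3 k.py w20
```

```text
time: 25.22
tool_pos: [0.6029, -0.2391, 0.1161]
tool_rot: [-0.023, -0.103, 0.979, 0.174]
contact_force: [-6.4, -0.5, -5.1]
gripper_width: -0.002
[ 0.60286185 -0.23910863  0.11606588] [-0.02273013 -0.1032688   0.97904241  0.1740542 ] [ 0.001 -0.008 -0.003  0.013  0.008 -0.002]
box [-0.00340519 -0.16376471  0.11606588] [-6.37808059 -0.46132262 -5.11149824]
```

View pics/sw20.png

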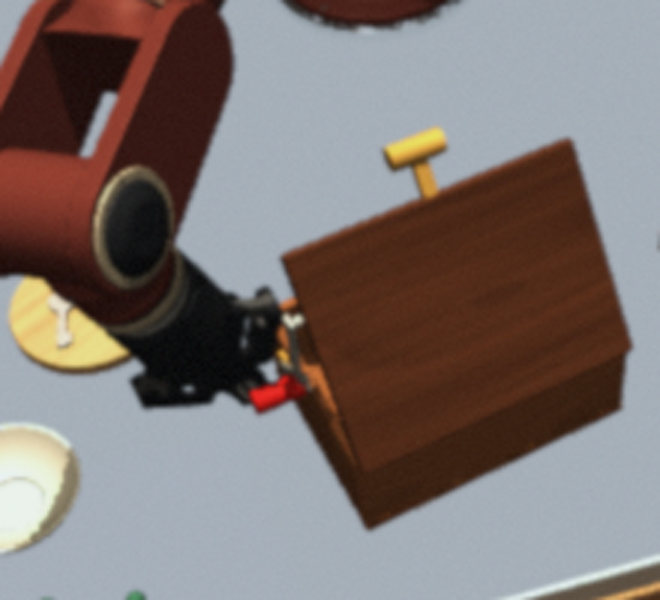

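```bash
python3 -m crank '[{"angular":[0,0,0],"delta_pos":[0.5,-0.1,0],"gripper":0},{"angular":[0,0,0],"delta_pos":[1,-0.2,0],"gripper":0},{"angular":[0,0,0],"delta_pos":[1,-0.2,-0.3],"gripper":0},{"angular":[0,0,0],"delta_pos":[1,0,-0.5],"gripper":0},{"angular":[0,0,0],"delta_pos":[0,0,0],"gripper":0}]';python3 k.py w21
```

```text
time: 25.95
tool_pos: [0.5072, -0.2847, 0.1394]
tool_rot: [-0.017, -0.103, 0.98, 0.172]
contact_force: [0.3, 0.4, 0.5]
gripper_width: 0.002
[ 0.50718836 -0.28473924  0.1393809 ] [-0.0169307  -0.10269198  0.97961806  0.17180268] [ 0.031  0.031 -0.009  0.015 -0.012  0.012]
box [-0.10654303 -0.18822193  0.1393809 ] [0.25804411 0.40007372 0.45215664]
```

View pics/sw21.png

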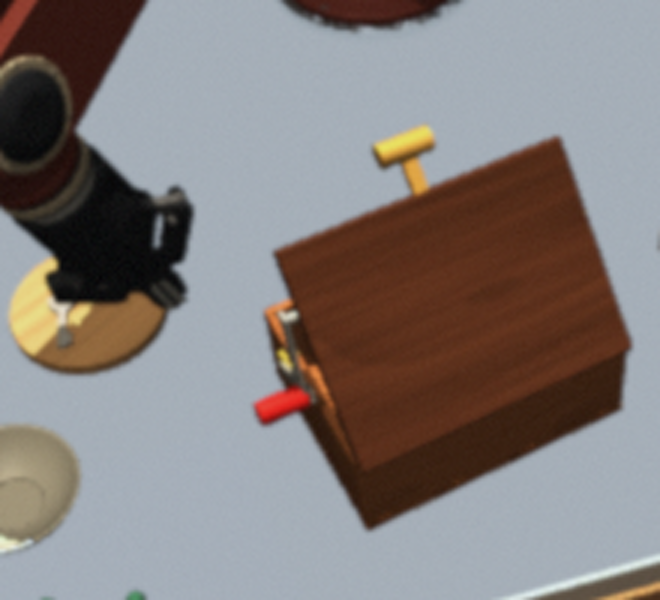

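Run:
```python
from h import *
s=state()
T=frame(.2122,0)
M,t=wr([.5717,-.0783,.2122])
T1=frame(.2122,0)*R.from_rotvec([-np.radians(10),0,0])
A=M@np.array([-.10,-.17,.32])+t
p,r=plan(s,A,T1,6);print()
A=M@np.array([-.05,-.02,.32])+t
plan(s,A,T,6,p,r)
```

```text
[0.33, 0.0, -0.0] [-0.03, 0.43, -0.92]
[0.33, 0.0, -0.0] [-0.03, 0.41, -0.93]
[0.33, 0.0, -0.0] [-0.03, 0.38, -0.94]
[0.33, 0.0, -0.0] [-0.03, 0.35, -0.95]
[0.33, 0.0, -0.0] [-0.03, 0.33, -0.96]
[0.33, 0.0, -0.0] [-0.03, 0.3, -0.97]

[0.33, 0.0, 0.0] [-0.28, 0.82, 0.14]
[0.33, 0.0, 0.0] [-0.28, 0.82, 0.12]
[0.33, 0.0, 0.0] [-0.28, 0.83, 0.1]
[0.33, 0.0, 0.0] [-0.28, 0.83, 0.07]
[0.33, 0.0, 0.0] [-0.28, 0.83, 0.05]
[0.33, 0.0, 0.0] [-0.28, 0.83, 0.02]
```

```bash
python3 -m crank '[{"angular":[0.33,0,0],"delta_pos":[-0.03,0.43,-0.92],"gripper":0},{"angular":[0.33,0,0],"delta_pos":[-0.03,0.41,-0.93],"gripper":0},{"angular":[0.33,0,0],"delta_pos":[-0.03,0.38,-0.94],"gripper":0},{"angular":[0.33,0,0],"delta_pos":[-0.03,0.35,-0.95],"gripper":0},{"angular":[0.33,0,0],"delta_pos":[-0.03,0.33,-0.96],"gripper":0},{"angular":[0.33,0,0],"delta_pos":[-0.03,0.3,-0.97],"gripper":0},{"angular":[0.33,0,0],"delta_pos":[-0.28,0.82,0.14],"gripper":0},{"angular":[0.33,0,0],"delta_pos":[-0.28,0.82,0.12],"gripper":0},{"angular":[0.33,0,0],"delta_pos":[-0.28,0.83,0.1],"gripper":0},{"angular":[0.33,0,0],"delta_pos":[-0.28,0.83,0.07],"gripper":0},{"angular":[0.33,0,0],"delta_pos":[-0.28,0.83,0.05],"gripper":0},{"angular":[0.33,0,0],"delta_pos":[-0.28,0.83,0.02],"gripper":0}]'
python3 -m crank '[{"angular":[0,0,0],"delta_pos":[0,0,0],"gripper":0},{"angular":[0,0,0],"delta_pos":[0,0,0],"gripper":0},{"angular":[0,0,0],"delta_pos":[0,0,0],"gripper":0},{"angular":[0,0,0],"delta_pos":[0,0,0],"gripper":0},{"angular":[0,0,0],"delta_pos":[0,0,0],"gripper":0},{"angular":[0,0,0],"delta_pos":[0,0,0],"gripper":0},{"angular":[0,0,0],"delta_pos":[0,0,0],"gripper":0},{"angular":[0,0,0],"delta_pos":[0,0,0],"gripper":0}]'
python3 k.py w22
```

```text
time: 27.55
tool_pos: [0.5273, -0.1076, 0.3209]
tool_rot: [-0.0, -0.105, 0.994, 0.001]
contact_force: [-0.4, 0.2, -0.1]
gripper_width: 0.004
time: 28.55
tool_pos: [0.5272, -0.1085, 0.3198]
tool_rot: [-0.001, -0.105, 0.994, 0.002]
contact_force: [-0.5, -0.0, -0.3]
gripper_width: 0.0
[ 0.5271692  -0.10853238  0.31979912] [-8.04489553e-04 -1.05414978e-01  9.94425543e-01  2.20792926e-03] [ 0.001 -0.001 -0.001  0.001 -0.002  0.   ]
box [-0.04989924 -0.02017559  0.31979912] [-0.45638555 -0.00058909 -0.31293373]
```

View pics/sw22.png

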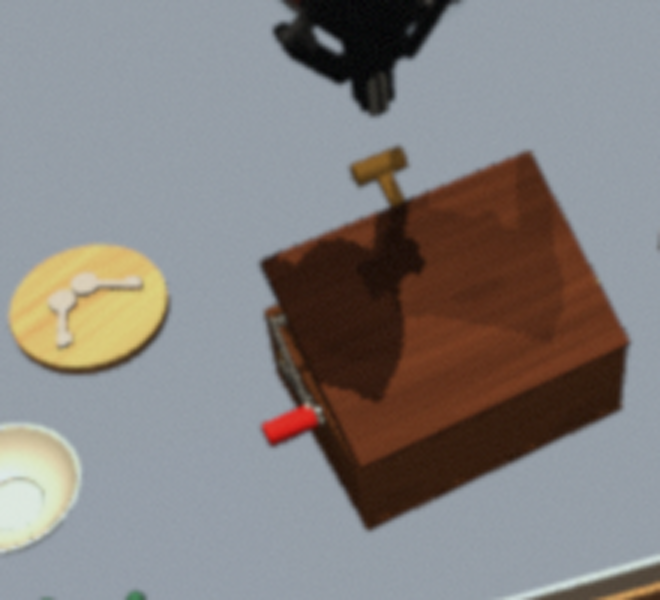

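View pics/w22.png

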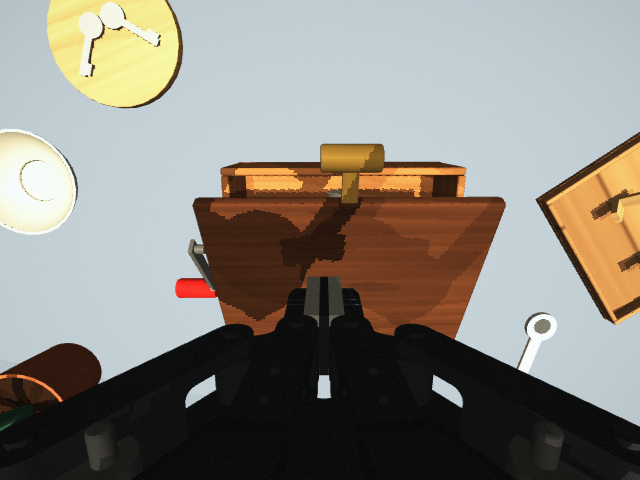

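```bash
python3 -m crank '[{"angular":[0,0,0],"delta_pos":[0,0,0.7],"gripper":0},{"angular":[0,0,0],"delta_pos":[0,0,0.7],"gripper":0},{"angular":[0,0,0],"delta_pos":[0,0,0.7],"gripper":0},{"angular":[0,0,0],"delta_pos":[0,0,0.4],"gripper":0},{"angular":[0,0,0],"delta_pos":[0,0,0.2],"gripper":0},{"angular":[0,0,0],"delta_pos":[0,0,0],"gripper":0},{"angular":[0,0,0],"delta_pos":[0,0,0],"gripper":0},{"angular":[0,0,0],"delta_pos":[0,0,0],"gripper":0}]'
python3 k.py w23
```

```text
time: 29.65
tool_pos: [0.5274, -0.1083, 0.2397]
tool_rot: [-0.0, -0.105, 0.994, 0.002]
contact_force: [-0.6, 0.0, 0.3]
gripper_width: -0.001
[ 0.52742037 -0.10832003  0.23971989] [-9.72988148e-05 -1.05420219e-01  9.94425997e-01  1.87216237e-03] [ 0.001  0.001  0.004 -0.001  0.    -0.001]
box [-0.04960898 -0.0200209   0.23971989] [-0.56899646  0.01831665  0.33313709]
```

View pics/sw23.png

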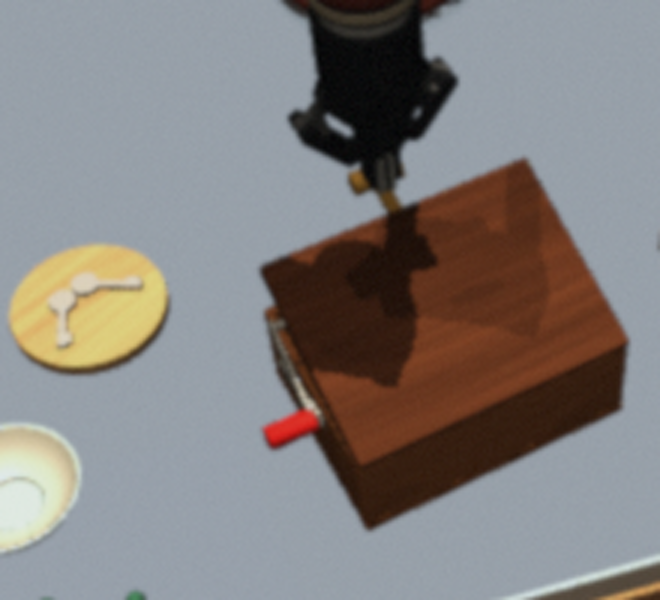

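```bash
python3 -m crank '[{"angular":[0,0,0],"delta_pos":[0,0,0.5],"gripper":0},{"angular":[0,0,0],"delta_pos":[0,0,0.4],"gripper":0},{"angular":[0,0,0],"delta_pos":[0,0,0.25],"gripper":0},{"angular":[0,0,0],"delta_pos":[0,0,0.25],"gripper":0},{"angular":[0,0,0],"delta_pos":[0,0,0.25],"gripper":0},{"angular":[0,0,0],"delta_pos":[0,0,0.25],"gripper":0}]'
python3 -m crank '[{"angular":[0,0,0],"delta_pos":[0,0,0.2],"gripper":0},{"angular":[0,0,0],"delta_pos":[0,0,0.2],"gripper":0},{"angular":[0,0,0],"delta_pos":[0,0,0.2],"gripper":0}]'
python3 k.py w24
```

```text
time: 30.5
tool_pos: [0.527, -0.108, 0.1815]
tool_rot: [-0.001, -0.105, 0.994, 0.002]
contact_force: [0.4, -0.1, -0.1]
gripper_width: 0.0
time: 30.88
tool_pos: [0.5269, -0.1079, 0.1635]
tool_rot: [-0.001, -0.105, 0.994, 0.002]
contact_force: [-0.3, 0.0, 1.0]
gripper_width: -0.004
[ 0.52692353 -0.10789475  0.16353028] [-7.00286396e-04 -1.05416774e-01  9.94425543e-01  2.15697703e-03] [ 0.     0.048  0.04   0.001 -0.088 -0.   ]
box [-0.05000511 -0.01950052  0.16353028] [-0.31108112  0.01107272  1.02612551]
```

View pics/sw24.png

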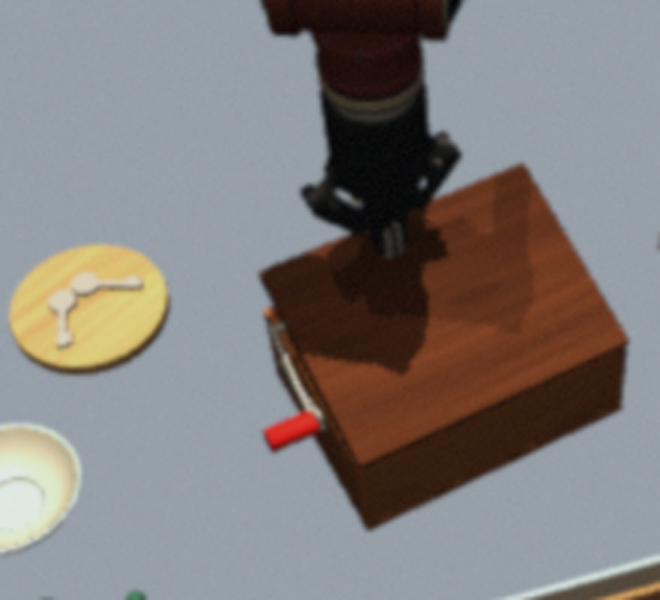

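```bash
python3 -m crank '[{"angular":[0,0,0],"delta_pos":[0,0,0.18],"gripper":0},{"angular":[0,0,0],"delta_pos":[0,0,0.18],"gripper":0},{"angular":[0,0,0],"delta_pos":[0,0,0.18],"gripper":0},{"angular":[0,0,0],"delta_pos":[0,0,0.15],"gripper":0},{"angular":[0,0,0],"delta_pos":[0,0,0.12],"gripper":0},{"angular":[0,0,0],"delta_pos":[0,0,0.1],"gripper":0}]'
python3 -m crank '[{"angular":[0,0,0],"delta_pos":[0,0,0.1],"gripper":0},{"angular":[0,0,0],"delta_pos":[0,0,0.1],"gripper":0},{"angular":[0,0,0],"delta_pos":[0,0,0.08],"gripper":0},{"angular":[0,0,0],"delta_pos":[0,0,0.08],"gripper":0}]'
```

```text
time: 31.72
tool_pos: [0.5268, -0.1077, 0.1362]
tool_rot: [-0.001, -0.105, 0.994, 0.002]
contact_force: [-1.0, 0.7, 0.9]
gripper_width: -0.001
time: 32.22
tool_pos: [0.5268, -0.1077, 0.1256]
tool_rot: [-0.001, -0.105, 0.994, 0.002]
contact_force: [-0.7, -0.6, 1.1]
gripper_width: 0.002
```

```bash
python3 -m crank '[{"angular":[0,0,0],"delta_pos":[0,0,0.08],"gripper":0},{"angular":[0,0,0],"delta_pos":[0,0,0.08],"gripper":0},{"angular":[0,0,0],"delta_pos":[0,0,0.06],"gripper":0},{"angular":[0,0,0],"delta_pos":[0,0,0],"gripper":0}]';python3 k.py w25
```

```text
time: 32.72
tool_pos: [0.5269, -0.1077, 0.1191]
tool_rot: [-0.001, -0.105, 0.994, 0.002]
contact_force: [0.0, -0.6, 1.7]
gripper_width: -0.004
[ 0.52688652 -0.10765054  0.11905592] [-6.11238969e-04 -1.05403446e-01  9.94426860e-01  2.22720304e-03] [ 0.001 -0.     0.001 -0.003  0.002  0.001]
box [-0.04998986 -0.01925399  0.11905592] [ 0.04787653 -0.58106394  1.71318425]
```

View pics/sw25.png

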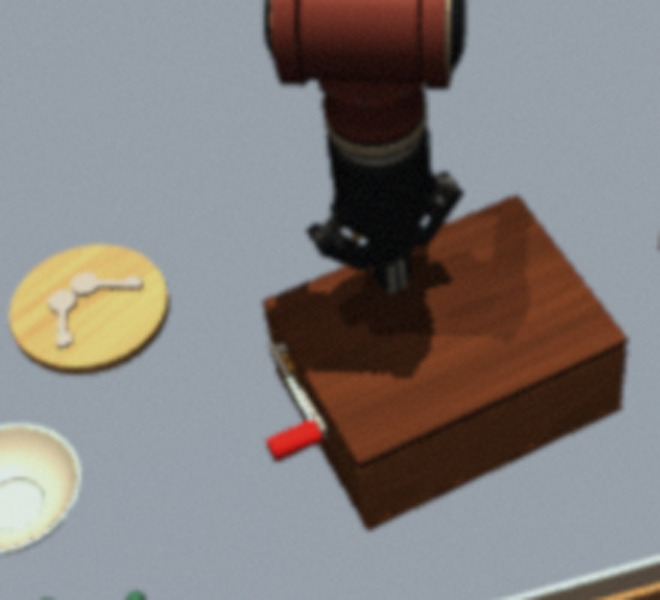

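```bash
for i in 1; do python3 -m crank '[{"angular":[0,0,0],"delta_pos":[0,0,0.06],"gripper":0},{"angular":[0,0,0],"delta_pos":[0,0,0.04],"gripper":0},{"angular":[0,0,0],"delta_pos":[0,0,0],"gripper":0}]'; done; python3 -m crank '[{"angular":[0,0,0],"delta_pos":[0,0,0.04],"gripper":0},{"angular":[0,0,0],"delta_pos":[0,0,0],"gripper":0}]'
```

```text
time: 33.2
tool_pos: [0.527, -0.1077, 0.119]
tool_rot: [-0.001, -0.106, 0.994, 0.002]
contact_force: [-8.3, 2.4, 13.9]
gripper_width: -0.001
time: 33.45
tool_pos: [0.527, -0.1078, 0.1189]
tool_rot: [-0.001, -0.106, 0.994, 0.002]
contact_force: [-11.9, 3.0, 21.3]
gripper_width: -0.0
```

```bash
python3 -m crank '[{"angular":[0,0,0],"delta_pos":[0,0,0],"gripper":0},{"angular":[0,0,0],"delta_pos":[0,0,0],"gripper":0},{"angular":[0,0,0],"delta_pos":[0,0,-0.2],"gripper":0},{"angular":[0,0,0],"delta_pos":[0,0,-0.3],"gripper":0},{"angular":[0,0,0],"delta_pos":[0,0,-0.8],"gripper":0},{"angular":[0,0,0],"delta_pos":[0.5,0,-1],"gripper":0},{"angular":[0,0,0],"delta_pos":[1,0,-1],"gripper":0},{"angular":[0,0,0],"delta_pos":[1,0,-1],"gripper":0},{"angular":[0,0,0],"delta_pos":[1,0,-0.5],"gripper":0},{"angular":[0,0,0],"delta_pos":[1,0,-0.5],"gripper":0},{"angular":[0,0,0],"delta_pos":[0,0,0],"gripper":0},{"angular":[0,0,0],"delta_pos":[0,0,0],"gripper":0}]';python3 k.py w26
python3 - <<'E'
from h import *
f=grab_frame("top");cv2.imwrite("pics/top26.png",f[:,:,::-1])
f=grab_frame("scene");cv2.imwrite("pics/scene26.png",f[:,:,::-1])
a=cv2.imread("pics/scene0.png").astype(int)-f[:,:,::-1].astype(int)
print(np.abs(a[195:310,235:365]).sum(2).mean())
M,t=wr([.5717,-.0783,.2122]);H=M@np.array([-.125,0,.096])+t;print(proj("scene",[H]))
for d in landmark_of("scene","lid_handle")[:2]:print(d)
E
```

```text
time: 34.95
tool_pos: [0.3952, -0.1366, 0.2737]
tool_rot: [-0.001, -0.105, 0.994, 0.002]
contact_force: [0.9, -0.0, -0.6]
gripper_width: -0.004
[ 0.39519197 -0.13655819  0.2737086 ] [-7.64072705e-04 -1.05347096e-01  9.94432468e-01  2.33948191e-03] [ 0.01   0.021  0.002 -0.003  0.004 -0.001]
box [-0.18481876 -0.01977691  0.2737086 ] [ 0.89940632 -0.03361465 -0.60411014]
6.29484949832776
[[274.85719186 203.03057831]]
{'pixel': [271.9, 203.9], 'conf': 0.57}
{'pixel': [154.5, 299.0], 'conf': 0.26}
```

View pics/scene26.png

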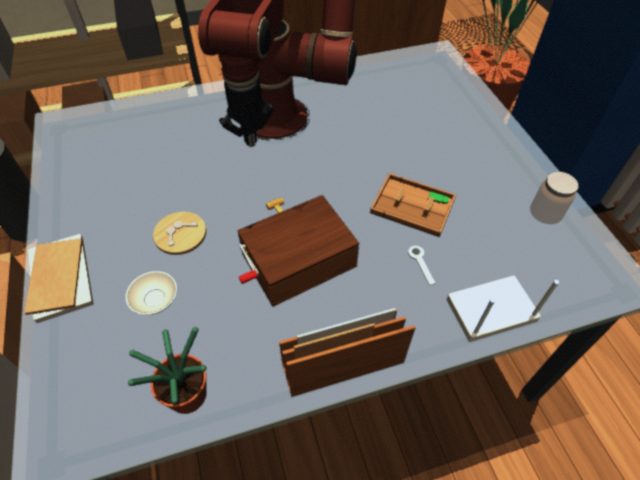

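View pics/w26.png

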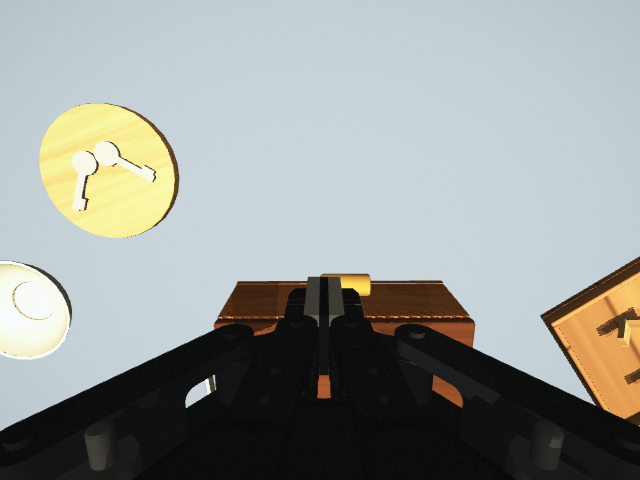

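View pics/top26.png

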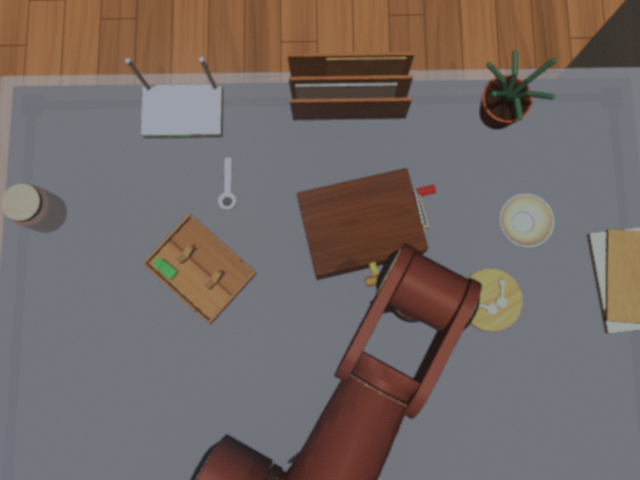

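```bash
python3 -c "
from plant import *
print(job_done())"
```

```text
the job is handed in; nothing more can be done
None
```

I raised the lid until the stay pulled tight, and on release it stayed propped at about 1.04 rad. I laid the torch along the box's x in the cradle and pressed it lightly into the rests before letting go. I then pushed the red knee to break the stay, let the lid sink, and pressed it down slowly onto the rim. I handed in at about 35 s of the 72 s.

**Last checks:**
- **Lid:** the final scene picture of the box matches the starting one. The handle is at about (275, 203) px, where a shut lid should put it, and the fingertips reached a hard stop at shut height with about 21 N.
- **Torch:** the wrist pictures after I let go showed it centred between the two rests. I could not see it again once the lid was shut.
- **Other things:** the fob, opener, dish and keys look unmoved, and the robot was touching nothing when I handed in.

**Where things differed from expectation:**
- **Handle:** it slid about 10 mm in the fingers near the top of the lift, so I pressed a little further, with about 22 N at the wrist, before letting go.
- **Stay:** the locked knee sat about 8 mm nearer the robot than the description gives.
- **Tray camera view:** wrist-camera predictions there were off by up to about 12 px. I set the grasp from the top view and the landmark network, which agreed.
- **Torch lowering:** the wrist reading rose briefly to about 33 N as the torch touched the rests. I backed off to about 10 N before releasing.

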